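Roll a hex busbar support inserts-up and kit it in the lower tier

ROBOT

A 7-joint arm with a two-finger parallel gripper is mounted at the origin on the work surface. World frame = base frame: x ahead of the robot, y to its left, z up, the work surface at z = 0. Lengths are in m, angles in rad, forces in N, time in s.
With the tool pointing down it reaches from about 0.425 to 0.975 m from the base axis. Payload 16.7 kg.
Tool frame: the origin (TCP) lies midway between the tips of the shut fingers; the grasp point (between the pads) lies 19 mm behind it; z points along the fingers, y is the line along which they close (so a half turn about z gives the same grasp; the last joint's range is limited). The gripper opens to 85 mm and grips with 20 to 120 N. Pads are 22 mm wide; open, the fingers measure 114 mm over their backs; the gripper's body (76 mm by 85 mm) begins 54 mm behind the grasp point. The pads swing forward as they close: fully open they stand 13 mm farther back than shut.
Start: joints at [-1.456, 0.426, 0.074, 1.606, -0.034, 1.111, -0.067], TCP at [0.176, 0.652, 0.231] pointing down, gripper open.
Joint ranges: [-2.85, 2.85], [-0.5, 2.14], [-1.23, 1.37], [0.21, 2.46], [-1.02, 4.16], [0.16, 2.05], [-2.73, 2.73]. Speed limits (rad/s): [1.89, 1.89, 2.39, 2.39, 3.01, 3.01, 3.01].

INTERFACE

Orientations are given as a unit quaternion [x, y, z, w].
In Python, from station import * gives the robot as it stands.
- The arm moves only by the tool send_rows, never from a script. Its arguments are lists of equal length, an entry for each row: "offset": the shift along the tool's x, y, z as a fraction of full scale, a list of three; "dr": the turn, a rotation vector about the tool's x, y, z as a fraction of full scale, a list of three; "grip": the opening, from 0 (shut) to 1 (fully open). A call has exactly 8 rows; each row is the pose to reach, as a shift and turn from the pose commanded when the call began, along the tool's axes at that moment; what a row does not reach only later rows make up. Full scale, the value 1, is 0.2 m for a shift and 120 degrees for a turn. A row lasts 1/8 s, in which the tool goes at most 62.5 mm and 10.7 degrees, less where a joint would pass 70% of its speed; a pose out of reach is approached as far as the arm can. A call with a number of a shift or a turn outside -1 to 1 is refused whole. A call with a gripper value outside its range is refused whole. The fingers move at their own pace and stop on an object; "grip_force" is the grip in N (left out, the last holds). Time passes only in rows, so rows that repeat a pose let the fingers close, or fill a call up. It gives the time, the measured TCP pose, the force, the opening and the grip force at its end, in the units of the state.
- state(): the state, without advancing time (a new reading comes with each control period).
- read_camera(name): name is "scene" or "top"; returns the picture (384x512x3 uint8, red, green, blue); there is no depth.
- camera_params(name): a dict with "mtx" (3x3 intrinsics, pixels), "dist" ([k1, k2, p1, p2, k3] as OpenCV has them; the pictures are not rectified), "rvec" (rotation vector, rad) and "tvec" (3), from world to camera coordinates, as OpenCV has them. Camera axes: x right, y down, z forward; pixel columns grow to the right and rows downward; lengths in m; the calibration is good to about 2 mm. A picture is of the moment at which its call begins. camera_params takes no time and is no camera call.
- sign_off(): hands the job in; it is judged then, once.
The state is a dict: "time_s": time; "q": joint angles; "joint_vel": joint speeds; "joint_torque": joint torques, N m; "eef_pos": TCP position; "ee_rot": TCP orientation; "wrist_force": force on the tool from outside, world axes, zero at the start; "ft_torque": the same for the moment, N m; "gripper_width": finger opening in m; "gripper_force": force on a finger pad.
Only numpy, scipy, OpenCV 4.12 (cv2) and the standard library are available. Lean on these libraries where they do the work, as an engineer would, in place of code of your own. Each camera call takes 0.05 s, during which the arm holds its last target. There are 200 camera calls.

TASK

Lift the kit case's hinged flap by its orange handle and leave it standing open, then roll the dark red hex bar over on the bench, one face at a time, letting it settle on each and without lifting it off the bench, until its yellow face with the two brass inserts is on top. Then lay the bar lengthwise on the floor of the case's lower tier, yellow face still up and not dropped in, close the flap fully and let go. Leave the other parts and tools where they are.

Things in the scene. Friction and masses are not known exactly. Their poses are not given: they have to be found in the camera images.
- bar_center (a point): Centre of the loose dark red hex prism bar, 48 mm across flats, 55.4 across corners, flats 27.7 wide, 110 long, about 0.3 kg. Own y: along the bar; own +z: outward normal of the yellow flat with two brass inserts; own -z: that of the opposite flat, which has a black line. Centre 24 mm high when resting on the bench, 29 on the tier floor. With a flat on top it is widest (55.4 mm) half-way up.
- case_tier (a point): Centre of the lower tier's floor in the fixed blue kit case, 5 mm above the bench. Axes: x toward the hinge side (away from the robot), y along the tier's length, z up. Tier inside: 152 mm (x) by 162 mm (y), 63 mm deep; walls 5 mm thick, rims 68 mm above the bench. Behind the hinge (x +81 to +166 mm) is an open bay 45 mm high holding small fixed parts.
- flap_handle (a point): Middle of the flap's orange handle, a round bar 10 mm thick along the case's y, 60 mm clear between its two end posts, 37.5 mm above the flap's top face. With the flap shut it is 145 mm toward the case's -x from the hinge line and 40 mm above it, so 111 mm above the bench. It turns with the flap.
- flap_hinge (a point): Middle of the flap's hinge line, at the tier's far (+x) rim, 71 mm above the bench; the line runs along the case's y. Own frame turns with the flap. The grey flap, 160 by 172 mm and 5 mm thick, covers the whole lower tier.
- flap (a joint): Angle of the flap in rad: 0 shut on the rim, grows as the handle side is lifted up and over away from the robot, stop at 1.9. The hinge is stiff (0.2 N m of friction) and the flap stays where it is left; about 1.5 to 2.2 N at the handle moves it.
- bar: The red hex bar, same frame as its centre. At the start the yellow flat faces outward and down on the robot's side, hidden from above; the black-lined flat slopes upward on the far side. Two rolls away from the robot (toward the black-lined side), each 60 degrees about a lower edge and moving the centre 27.7 mm, bring yellow to the top.
- spare: Cream-white hex bar of the same size with no yellow face, origin at its centre, own y along it; leave it alone.
- breaker: White two-pole breaker with blue toggle, 70 x 36 mm, 76 mm tall, origin under its centre; leave it alone.
- contactor: Black contactor with green top, 75 x 45 mm, 86 mm tall, origin under its centre; leave it alone.
- pliers: Pliers with orange grips, 180 mm long, 16 mm thick, own x toward the jaws; leave them alone.
- driver: Green-handled screwdriver, 200 mm long, own x toward the tip; leave it alone.
There are look-alikes about, which are no part of the job. Of the things like the bar, leave any that is pink, purple or turquoise; of the rest the larger one is meant.

How it is judged:
By the outcome, as a careful person would: the job done as asked, in the order asked, and still so for the second after the job is handed in, with the robot touching nothing.
It also fails if it takes over 72 s, if anything falls off the work surface, if the arm or the gripper's body presses on something with over 40 N, if the wrist force passes 120 N, or if a joint passes its speed limit or range.

## Working session

There is one attempt and no reset: what is moved stays moved. The work goes in short steps, Python scripts to look and compute and a tool call to move; the robot and the scene stay as the last step left them, time stands still between calls to the robot, and variables do not carry over. Pictures are saved under pics/ and viewed, at most 10 in all, crops included, and the job is handed in when it is done.

Besides the shell and the picture viewer there is one more tool, called after "Emit:" as a command line: name --argument value ..., lists and objects as JSON in quotes. send_rows: Moves the arm, as the interface text tells. Shift numbers are shares of 0.2 m and turn numbers shares of 120 degrees, none past 1 either way. Its arguments: {"type":"object","properties":{"offset":{"type":"array","items":{"type":"array","items":{"type":"number","minimum":-1,"maximum":1}}},"dr":{"type":"array","items":{"type":"array","items":{"type":"number","minimum":-1,"maximum":1}}},"grip":{"type":"array","items":{"type":"number"}},"grip_force":{"type":"number"}},"required":["offset","dr","grip"]}

```bash
mkdir -p pics; python3 - <<'E'
from station import *
import cv2
for n in("scene","top"):
    p=camera_params(n);print(n,{k:__import__('numpy').round(v,4).tolist() for k,v in p.items()})
    im=read_camera(n)[:,:,::-1];cv2.imwrite(f"pics/{n}0.png",cv2.resize(im,(800,600),interpolation=cv2.INTER_CUBIC));cv2.imwrite(f"pics/{n}0_raw.png",im)
s=state();print(s)
E
```

```text
scene {'mtx': [[395.1333, 0.0, 251.8153], [0.0, 395.1333, 187.1361], [0.0, 0.0, 1.0]], 'dist': [-0.1057, 0.0, 0.0, 0.0, 0.0], 'rvec': [2.1476, 1.0774, -0.425], 'tvec': [-0.27, -0.2157, 1.4429]}
top {'mtx': [[404.3575, 0.0, 256.0619], [0.0, 404.3575, 194.3226], [0.0, 0.0, 1.0]], 'dist': [0.0328, 0.0, 0.0, 0.0, 0.0], 'rvec': [2.246, -1.9534, 0.2105], 'tvec': [-0.0557, 0.5069, 1.0571]}
{'time_s': 0.1, 'q': array([-1.45652581,  0.42668512,  0.07386793,  1.60654102, -0.03411404,
        1.11077697, -0.06711684]), 'joint_vel': array([-0.00074005, -0.00225715,  0.00034431, -0.00181465,  0.00042978,
        0.00073603, -0.00043468]), 'joint_torque': array([ 8.66133749e-03, -9.51510859e+01,  3.77158016e+00, -4.64401639e+01,
        1.97022798e-02,  6.34691110e-03,  3.22664766e-05]), 'eef_pos': array([0.17592335, 0.651298  , 0.23067148]), 'ee_rot': array([ 1.31537066e-01,  9.91311086e-01, -5.74066710e-04, -3.79833946e-05]), 'wrist_force': array([ 0.71456667,  0.59731699, -1.12367722]), 'ft_torque': array([-0.02071463,  0.03828509, -0.04492796]), 'gripper_force': 0.0, 'gripper_width': 0.08550854671532235}
```

View pics/top0.png

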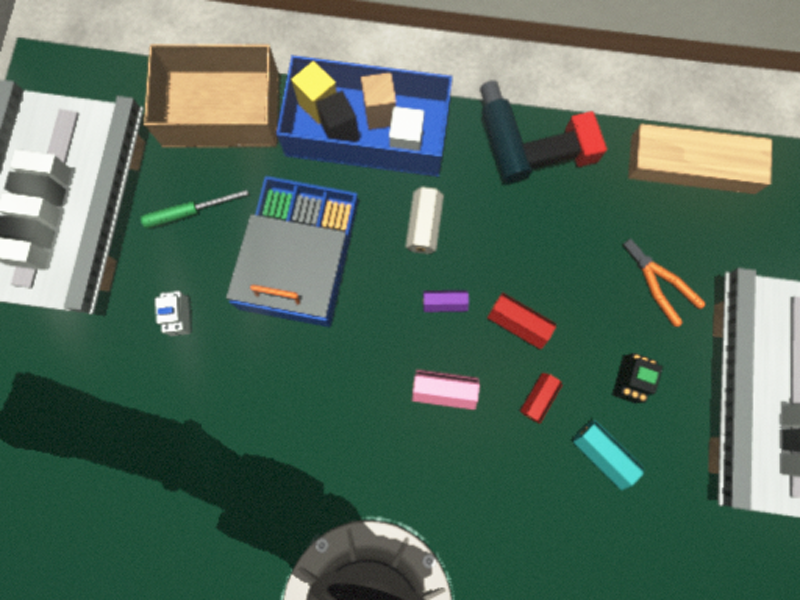

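View pics/scene0.png

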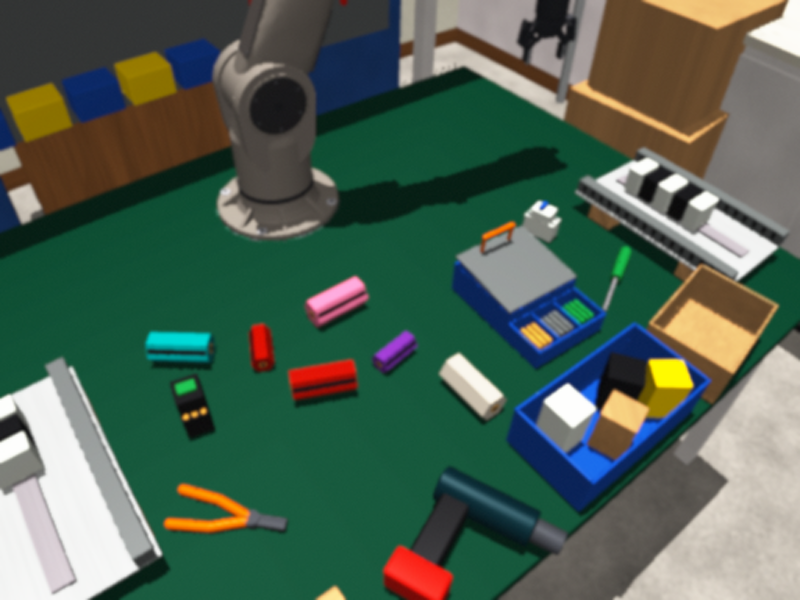

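The top view shows the target red bar at about (522,321), the case at about (293,255), and the handle from (252,290) to (299,297). In the scene view the bar is at about (323,380). I'll take enlarged crops next.

```bash
cat > h.py <<'E'
import numpy as np,cv2
from station import *
from scipy.spatial.transform import Rotation as R
def proj(n,P):
    p=camera_params(n);return cv2.projectPoints(np.float64(P).reshape(-1,3),np.array(p['rvec']),np.array(p['tvec']),np.array(p['mtx']),np.array(p['dist']))[0][:,0]
def ray(n,uv,z):
    p=camera_params(n);u=cv2.undistortPoints(np.float64(uv).reshape(-1,1,2),np.array(p['mtx']),np.array(p['dist']))[:,0]
    M=cv2.Rodrigues(np.array(p['rvec']))[0];d=np.c_[u,np.ones(len(u))]@M;c=-M.T@np.array(p['tvec']).ravel()
    return c+d*((z-c[2])/d[:,2])[:,None]
def crop(im,x,y,w,h,k,f): cv2.imwrite(f,cv2.resize(im[y:y+h,x:x+w],None,fx=k,fy=k,interpolation=cv2.INTER_CUBIC))
E
python3 - <<'E'
from h import *
t=cv2.imread('pics/top0_raw.png');s=cv2.imread('pics/scene0_raw.png')
def c(im,x,y,w,h,k):return cv2.resize(im[y:y+h,x:x+w],(w*k,h*k),interpolation=cv2.INTER_CUBIC)
# top: case x140-240,y105-215 (k5) ; bar 300-365,y180-230 (k5); 
o=np.zeros((600,800,3),np.uint8)
o[:550,:450]=c(t,142,105,90,110,5)
o[:250,450:800]=c(t,300,180,70,50,5)
o[250:500,450:800]=c(s,175,220,70,50,5)
cv2.imwrite('pics/c1.png',o)
E
```

```text
(no output)
```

View pics/c1.png

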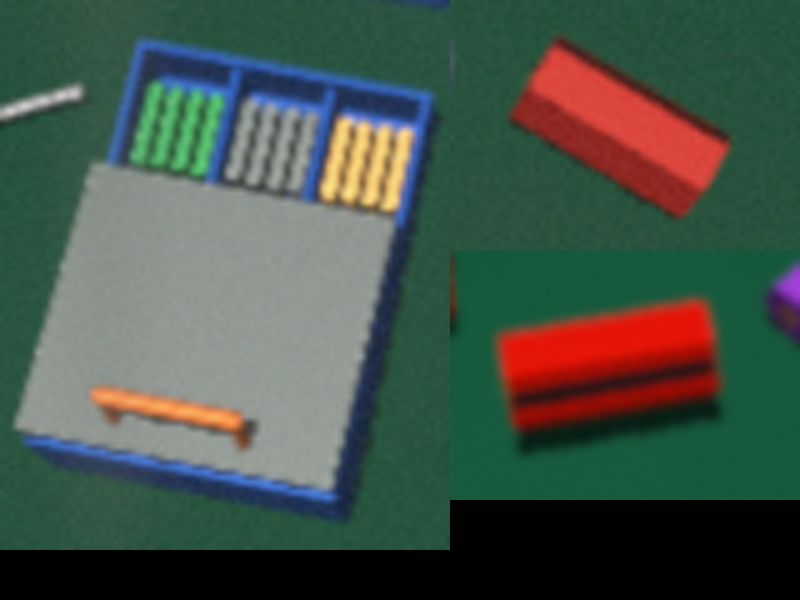

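The crop shows the flap corners at (92,162), (398,213), (335,492) and (15,428), and the handle ends at (92,393) and (242,420). The bar's flat top is bright, and the black line is visible on the far side in the scene view. I'll fit both poses.

```bash
cat >> h.py <<'E'
from scipy.optimize import minimize,least_squares
ang=np.arange(6)*np.pi/3
HEX=np.array([[27.7*np.cos(a),y,27.7*np.sin(a)] for y in(-55,55) for a in ang])/1000
def barmask(n,p,z=.024):
    c,s=np.cos(p[2]),np.sin(p[2]);P=HEX@np.array([[c,s,0],[-s,c,0],[0,0,1]])+[p[0],p[1],z]
    m=np.zeros((384*4,512*4),np.uint8);cv2.fillConvexPoly(m,cv2.convexHull(np.int32(np.round((proj(n,P)+.5)*4))),1);return m
def redmask(im,uv):  # RGB
    h=cv2.cvtColor(cv2.resize(im,None,fx=4,fy=4,interpolation=cv2.INTER_CUBIC),cv2.COLOR_RGB2HSV)
    m=(((h[...,0]<8)|(h[...,0]>172))&(h[...,1]>140)&(h[...,2]>45)).astype(np.uint8);m=cv2.morphologyEx(m,cv2.MORPH_CLOSE,np.ones((17,17)))
    k,l,st,ce=cv2.connectedComponentsWithStats(m);i=1+np.argmin([np.hypot(*(c/4-uv))+(1e3 if a<3000 else 0) for c,a in zip(ce[1:],st[1:,4])]);return (l==i).astype(np.uint8)
def fitbar(ims,p0,z=.024):
    M={n:redmask(ims[n],proj(n,[p0[0],p0[1],z])[0]) for n in ims}
    def f(p): return sum(1-(a&b).sum()/(a|b).sum() for a,b in((M[n],barmask(n,p,z)) for n in M))
    r=minimize(f,p0,method='Nelder-Mead',options=dict(initial_simplex=np.array(p0)+np.array([[0,0,0],[.01,0,0],[0,.01,0],[0,0,.15]])));return r.x,r.fun
E
python3 - <<'E'
from h import *
t=cv2.imread('pics/top0_raw.png')[:,:,::-1];s=cv2.imread('pics/scene0_raw.png')[:,:,::-1]
r=lambda L:(np.array(L,float)+.5)/5-.5+[142,105]
fc=r([(92,162),(398,213),(335,492),(15,428)]);hd=r([(95,393),(240,420)])
C=ray('top',fc,.0735);H=ray('top',hd,.111);print(np.round(C,4),np.round(H,4),H.mean(0))
# model: hinge midpoint hx, yaw c: x axis to hinge. flap spans x -160..0 from hinge, y +-86
def mod(p):
    c,s_=np.cos(p[2]),np.sin(p[2]);Rm=np.array([[c,-s_,0],[s_,c,0],[0,0,1]])
    Q=np.array([[0,.086,.0025],[0,-.086,.0025],[-.16,-.086,.0025],[-.16,.086,.0025],[-.145,0,.04]])
    return Q@Rm.T+[p[0],p[1],.071]
res=least_squares(lambda p:(proj('top',mod(p))-np.vstack([fc,hd.mean(0)])).ravel(),[.6,.2,0.]);print('hinge',res.x,res.fun.round(1))
m=mod(res.x);print('handle',m[4])
uv=np.array([522,321])/1.5625;b=ray('top',uv,.048)[0]
for ims in(dict(top=t),dict(scene=s),dict(top=t,scene=s)):
    print(fitbar(ims,[b[0],b[1],np.deg2rad(60)]))
c,s_=np.cos(res.x[2]),np.sin(res.x[2])
print('scene handle px pred x1.56',proj('scene',m[4:])*1.5625, 'corners',proj('scene',m[:4]).round(1)*1.5625)
E
```

```text
[[0.6296 0.3009 0.0735]
 [0.6241 0.1285 0.0735]
 [0.4643 0.1374 0.0735]
 [0.4751 0.3136 0.0735]] [[0.4924 0.2646 0.111 ]
 [0.4886 0.1873 0.111 ]] [0.49050306 0.22594644 0.111     ]
hinge [ 0.6297375   0.21587293 -0.05857345] [ 0.1 -1.8 -0.5 -0.3 -0.7 -0.3  0.9  0.1  0.2  2.1]
handle [0.48498617 0.22436122 0.111     ]
(array([ 0.51582437, -0.20271018, -0.42825609]), np.float64(0.04184829991281602))
(array([ 0.51504744, -0.20393612, -0.4144543 ]), np.float64(0.03503325942350333))
(array([ 0.51538564, -0.20264439, -0.41144473]), np.float64(0.09269466030851503))
scene handle px pred x1.56 [[498.17970328 235.58527284]] corners [[578.90625 276.5625 ]
 [511.5625  312.5    ]
 [456.875   261.71875]
 [522.65625 231.09375]]
```

```bash
cat >> h.py <<'E'
import json,os
def TR(yaw,tilt=0,ax=None):
    """tool z down, tool y at yaw (deg); then turned by tilt deg about world axis ax"""
    a=np.deg2rad(yaw);M=np.array([[-np.sin(a),np.cos(a),0],[np.cos(a),np.sin(a),0],[0,0,-1]]).T
    return R.from_rotvec(np.deg2rad(tilt)*np.array(ax if ax is not None else [0,0,0.]))*R.from_matrix(M)
def cur():
    if os.path.exists('cmd.json'):
        d=json.load(open('cmd.json'));return np.array(d[0]),R.from_quat(d[1])
    s=state();return s['eef_pos'],R.from_quat(s['ee_rot'])
def plan(T,nd=3):
    """T: 8 (pos,Rot). prints rows and stores the commanded pose"""
    p0,R0=cur();O=[];D=[]
    for p,r in T:
        O.append(np.round(R0.inv().apply(np.array(p)-p0)/.2,nd));D.append(np.round((R0.inv()*r).as_rotvec()/np.deg2rad(120),nd))
    O=np.array(O)+0.;D=np.array(D)+0.
    if abs(O).max()>1 or abs(D).max()>1:print('OUT OF RANGE')
    print('offset',O.tolist());print('dr',D.tolist())
    json.dump([(p0+R0.apply(O[-1]*.2)).tolist(),(R0*R.from_rotvec(D[-1]*np.deg2rad(120))).as_quat().tolist()],open('cmd.json','w'))
def lin(p,r,n=8,hold=0):
    from scipy.spatial.transform import Slerp
    p0,R0=cur();S=Slerp([0,1],R.concatenate([R0,r]));p=np.array(p)
    L=[(p0+(p-p0)*k/n,S(k/n)) for k in range(1,n+1)];return L+[L[-1]]*(8-n)
E
python3 - <<'E'
from h import *
r=lambda L:(np.array(L,float)+.5)/5-.5+[142,105]
fc=r([(92,162),(398,213),(335,492),(15,428)]);hd=r([(95,393),(240,420)]).mean(0)
sc=(np.array([(576,272),(510,312),(457,265),(498,236)])+.5)/1.5625-.5
def mod(p):
    c,s_=np.cos(p[2]),np.sin(p[2]);Rm=np.array([[c,-s_,0],[s_,c,0],[0,0,1]])
    Q=np.array([[0,.086,.0025],[0,-.086,.0025],[-.16,-.086,.0025],[-.16,.086,.0025],[-.145,0,.042]])
    return Q@Rm.T+[p[0],p[1],.071]
f=lambda p:np.r_[(proj('top',mod(p))-np.vstack([fc,hd])).ravel(),(proj('scene',mod(p)[[0,1,2,4]])-sc).ravel()]
q=least_squares(f,[.63,.216,-.06],loss='soft_l1');print(q.x,f(q.x).round(1),mod(q.x)[4])
yaw=np.rad2deg(q.x[2]);h=mod(q.x)[4]
print('yaw',yaw)
plan(lin([.335,.445,.225],TR(35)))
plan(lin([h[0],h[1],.2],TR(yaw)))
E
```

```text
[ 0.62858971  0.21542645 -0.05496461] [ 0.1 -1.3 -0.4  0.  -0.4  0.   1.2  0.7  0.3  2.4  1.5  2.9  0.9  0.4
 -0.4 -2.  -0.1 -0.7] [0.48380869 0.22339231 0.113     ]
yaw -3.149240402272232
OUT OF RANGE
offset [[-0.13, -0.099, 0.004], [-0.259, -0.197, 0.007], [-0.389, -0.296, 0.011], [-0.518, -0.394, 0.015], [-0.648, -0.493, 0.018], [-0.778, -0.591, 0.022], [-0.907, -0.69, 0.026], [-1.037, -0.788, 0.029]]
dr [[0.0, 0.0, 0.042], [0.0, 0.0, 0.083], [0.0, 0.0, 0.125], [0.0, 0.0, 0.166], [0.0, 0.0, 0.208], [0.0, 0.0, 0.249], [0.0, 0.0, 0.291], [-0.001, 0.0, 0.332]]
OUT OF RANGE
offset [[-0.167, -0.003, 0.016], [-0.334, -0.007, 0.031], [-0.5, -0.01, 0.047], [-0.667, -0.014, 0.063], [-0.834, -0.017, 0.078], [-1.001, -0.021, 0.094], [-1.168, -0.024, 0.11], [-1.334, -0.028, 0.125]]
dr [[0.0, 0.0, 0.04], [0.0, 0.0, 0.08], [0.0, 0.0, 0.119], [0.0, 0.0, 0.159], [0.0, 0.0, 0.199], [0.0, 0.0, 0.239], [0.0, 0.0, 0.278], [0.001, 0.0, 0.318]]
```

```bash
rm cmd.json; python3 - <<'E'
from h import *
plan(lin([.34,.455,.225],TR(40)))
plan(lin([.445,.28,.21],TR(10)))
plan(lin([.487,.2245,.175],TR(-3.2),5))
E
```

```text
OUT OF RANGE
offset [[-0.131, -0.092, 0.004], [-0.262, -0.183, 0.007], [-0.393, -0.275, 0.011], [-0.524, -0.367, 0.015], [-0.655, -0.458, 0.018], [-0.786, -0.55, 0.022], [-0.917, -0.642, 0.026], [-1.048, -0.734, 0.029]]
dr [[0.0, 0.0, 0.036], [0.0, 0.0, 0.073], [0.0, 0.0, 0.109], [0.0, 0.0, 0.145], [0.0, 0.0, 0.182], [0.0, 0.0, 0.218], [0.0, 0.0, 0.254], [-0.001, 0.0, 0.291]]
OUT OF RANGE
offset [[-0.126, -0.02, 0.009], [-0.252, -0.04, 0.019], [-0.378, -0.06, 0.028], [-0.504, -0.08, 0.038], [-0.63, -0.1, 0.047], [-0.756, -0.12, 0.056], [-0.882, -0.139, 0.066], [-1.008, -0.159, 0.075]]
dr [[0.0, 0.0, 0.031], [0.0, 0.0, 0.062], [0.0, 0.0, 0.094], [0.0, 0.0, 0.125], [0.0, 0.0, 0.156], [0.0, 0.0, 0.187], [0.0, 0.0, 0.218], [0.001, 0.0, 0.25]]
offset [[-0.062, 0.032, 0.035], [-0.124, 0.063, 0.07], [-0.186, 0.095, 0.105], [-0.248, 0.127, 0.14], [-0.309, 0.158, 0.175], [-0.309, 0.158, 0.175], [-0.309, 0.158, 0.175], [-0.309, 0.158, 0.175]]
dr [[0.0, 0.0, 0.022], [0.0, 0.0, 0.044], [0.0, 0.0, 0.066], [0.0, 0.0, 0.088], [0.0, 0.0, 0.11], [0.0, 0.0, 0.11], [0.0, 0.0, 0.11], [0.0, 0.0, 0.11]]
```

Emit:
send_rows --offset '[[-0.12,-0.09,0],[-0.25,-0.18,0],[-0.38,-0.28,0.01],[-0.5,-0.37,0.01],[-0.63,-0.46,0.02],[-0.76,-0.56,0.02],[-0.9,-0.66,0.03],[-1,-0.75,0.03]]' --dr '[[0,0,0.04],[0,0,0.08],[0,0,0.12],[0,0,0.16],[0,0,0.2],[0,0,0.24],[0,0,0.28],[0,0,0.3]]' --grip '[1,1,1,1,1,1,1,1]' --grip_force 20

```text
time_s: 1.1
eef_pos: [0.3315, 0.4526, 0.2252]
ee_rot: [0.434, 0.901, -0.0, 0.0]
wrist_force: [-0.5, 0.3, 0.5]
gripper_width: 0.0852
gripper_force: 0.0
```

```bash
rm cmd.json; python3 - <<'E'
from h import *
s=state();print(s['time_s'],s['eef_pos'],R.from_quat(s['ee_rot']).as_matrix()[:2,1],s['joint_vel'].round(2))
plan(lin([.45,.282,.21],TR(10)))
plan(lin([.487,.2245,.160],TR(-3.2),5))
E
```

```text
1.1 [0.33154636 0.45259481 0.22520074] [0.78133422 0.62411283] [ 0.18 -0.13  0.13  0.18 -0.01 -0.04  0.03]
OUT OF RANGE
offset [[-0.13, -0.009, 0.01], [-0.259, -0.017, 0.019], [-0.389, -0.026, 0.029], [-0.518, -0.035, 0.038], [-0.648, -0.043, 0.048], [-0.777, -0.052, 0.057], [-0.907, -0.061, 0.067], [-1.036, -0.07, 0.076]]
dr [[0.0, 0.0, 0.03], [0.0, 0.0, 0.06], [0.0, 0.0, 0.089], [0.0, 0.0, 0.119], [0.0, 0.0, 0.149], [0.0, 0.0, 0.179], [0.0, 0.0, 0.209], [0.0, 0.0, 0.238]]
offset [[-0.063, 0.026, 0.05], [-0.126, 0.053, 0.1], [-0.189, 0.079, 0.15], [-0.252, 0.106, 0.2], [-0.315, 0.132, 0.25], [-0.315, 0.132, 0.25], [-0.315, 0.132, 0.25], [-0.315, 0.132, 0.25]]
dr [[0.0, 0.0, 0.022], [0.0, 0.0, 0.044], [0.0, 0.0, 0.066], [0.0, 0.0, 0.088], [0.0, 0.0, 0.11], [0.0, 0.0, 0.11], [0.0, 0.0, 0.11], [0.0, 0.0, 0.11]]
```

Emit:
send_rows --offset '[[-0.14,-0.01,0.01],[-0.28,-0.02,0.02],[-0.42,-0.03,0.03],[-0.56,-0.04,0.04],[-0.7,-0.05,0.05],[-0.84,-0.06,0.06],[-1,-0.07,0.07],[-1,-0.07,0.07]]' --dr '[[0,0,0.03],[0,0,0.07],[0,0,0.11],[0,0,0.15],[0,0,0.19],[0,0,0.22],[0,0,0.24],[0,0,0.24]]' --grip '[1,1,1,1,1,1,1,1]'

```text
time_s: 2.1
eef_pos: [0.4463, 0.2873, 0.2112]
ee_rot: [0.644, 0.765, -0.0, 0.0]
wrist_force: [-0.2, -0.0, -0.6]
gripper_width: 0.0852
gripper_force: 0.0
```

```bash
rm cmd.json; python3 - <<'E'
from h import *
s=state();print(s['eef_pos'],s['joint_vel'].round(2))
A=lin([.487,.2245,.150],TR(-3.2),4)[:4]
json.dump([[.487,.2245,.150],TR(-3.2).as_quat().tolist()],open('c2','w'))
p=[(np.array([.487,.2245,z]),TR(-3.2)) for z in(.13,.11,.094,.094)]
plan(A+p)
E
```

```text
[0.44632723 0.28730212 0.21118153] [-0.03 -0.   -0.04 -0.01 -0.    0.   -0.01]
offset [[-0.086, 0.037, 0.077], [-0.172, 0.074, 0.153], [-0.258, 0.11, 0.23], [-0.344, 0.147, 0.306], [-0.344, 0.147, 0.406], [-0.344, 0.147, 0.506], [-0.343, 0.147, 0.586], [-0.343, 0.147, 0.586]]
dr [[0.0, 0.0, 0.027], [0.0, 0.0, 0.054], [0.0, 0.0, 0.081], [0.0, 0.0, 0.108], [0.0, 0.0, 0.108], [0.0, 0.0, 0.108], [0.0, 0.0, 0.108], [0.0, 0.0, 0.108]]
```

Emit:
send_rows --offset '[[-0.086,0.037,0.077],[-0.172,0.074,0.153],[-0.258,0.11,0.23],[-0.344,0.147,0.306],[-0.344,0.147,0.406],[-0.344,0.147,0.506],[-0.344,0.147,0.586],[-0.344,0.147,0.586]]' --dr '[[0,0,0.027],[0,0,0.054],[0,0,0.081],[0,0,0.108],[0,0,0.108],[0,0,0.108],[0,0,0.108],[0,0,0.108]]' --grip '[1,1,1,1,1,1,1,1]'

```text
time_s: 3.1
eef_pos: [0.4853, 0.2268, 0.0929]
ee_rot: [0.725, 0.689, -0.001, 0.0]
wrist_force: [-0.2, -0.4, 0.5]
gripper_width: 0.0855
gripper_force: 0.0
```

Emit:
send_rows --offset '[[0,0,0],[0,0,0],[0,0,0],[0,0,0],[0,0,0],[0,0,0],[0,0,0],[0,0,0]]' --dr '[[0,0,0],[0,0,0],[0,0,0],[0,0,0],[0,0,0],[0,0,0],[0,0,0],[0,0,0]]' --grip '[0,0,0,0,0,0,0,0]' --grip_force 20

```text
time_s: 4.1
eef_pos: [0.4866, 0.2277, 0.0945]
ee_rot: [0.725, 0.689, 0.001, 0.0]
wrist_force: [5.5, -0.2, -2.7]
gripper_width: 0.0091
gripper_force: 21.4
```

```bash
python3 - <<'E'
from h import *
s=state();print(s['eef_pos'],cur()[0],s['wrist_force'],s['ft_torque'],s['gripper_width'],s['gripper_force'])
o=np.zeros((600,800,3),np.uint8)
t=read_camera('top')[:,:,::-1];c=read_camera('scene')[:,:,::-1]
o[:480,:400]=cv2.resize(t[110:206,142:222],None,fx=5,fy=5,interpolation=2)
o[:480,400:]=cv2.resize(c[124:220,280:360],None,fx=5,fy=5,interpolation=2)
cv2.imwrite('pics/g.png',o)
E
```

```text
[0.4866103  0.22767124 0.09447619] [0.48694593 0.22458947 0.0940346 ] [ 5.45628576 -0.19831694 -2.73912569] [-0.01030847 -0.97853664 -0.01937827] 0.009132368407199951 21.443692445755005
```

View pics/g.png

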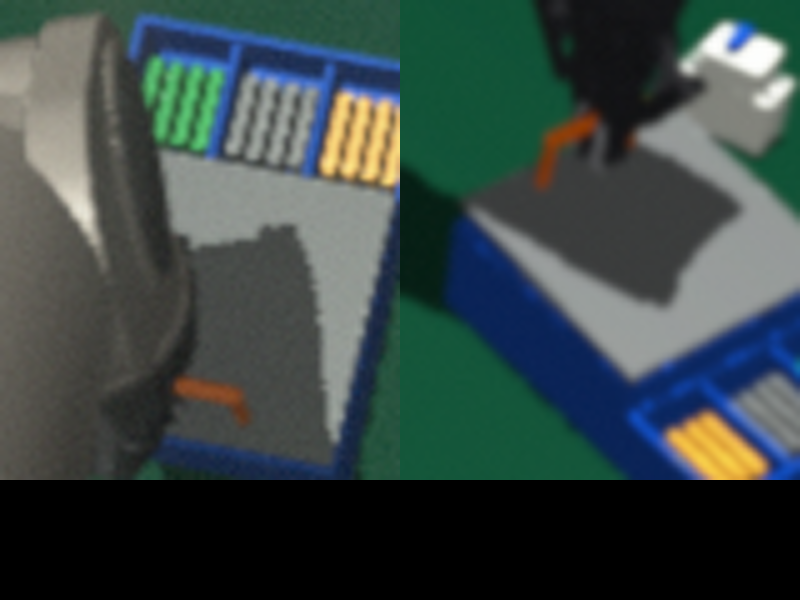

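The handle is held: the opening is 9.1 mm, and both crops show the fingers on the orange bar. Next I work out the hinge arc.

```bash
rm cmd.json; cat >> h.py <<'E'
def arc(t0,t1,a=.1445,h=.04,n=8):
    p0,R0=cur();u=np.array([np.cos(-.057),np.sin(-.057),0]);z=np.array([0,0,1.])
    f=lambda t:u*(-a*np.cos(t)+h*np.sin(t))+z*(a*np.sin(t)+h*np.cos(t))
    L=[(p0+f(np.deg2rad(t))-f(np.deg2rad(t0)),R0) for t in np.linspace(t0,t1,n+1)[1:]];return L+[L[-1]]*(8-n)
E
python3 - <<'E'
from h import *
plan(arc(0,30));plan(arc(30,68));plan(arc(68,102))
E
```

```text
offset [[0.0, 0.015, -0.047], [0.0, 0.032, -0.093], [0.0, 0.053, -0.137], [0.0, 0.077, -0.18], [-0.001, 0.103, -0.221], [-0.001, 0.132, -0.261], [-0.001, 0.164, -0.299], [-0.001, 0.197, -0.334]]
dr [[0.0, 0.0, 0.0], [0.0, 0.0, 0.0], [0.0, 0.0, 0.0], [0.0, 0.0, 0.0], [0.0, 0.0, 0.0], [0.0, 0.0, 0.0], [0.0, 0.0, 0.0], [0.0, 0.0, 0.0]]
offset [[0.0, 0.046, -0.042], [-0.001, 0.096, -0.079], [-0.001, 0.148, -0.113], [-0.001, 0.203, -0.142], [-0.002, 0.26, -0.166], [-0.002, 0.319, -0.185], [-0.002, 0.379, -0.2], [-0.003, 0.441, -0.21]]
dr [[0.0, 0.0, 0.0], [0.0, 0.0, 0.0], [0.0, 0.0, 0.0], [0.0, 0.0, 0.0], [0.0, 0.0, 0.0], [0.0, 0.0, 0.0], [0.0, 0.0, 0.0], [0.0, 0.0, 0.0]]
offset [[0.0, 0.055, -0.004], [-0.001, 0.111, -0.004], [-0.001, 0.166, 0.0], [-0.001, 0.221, 0.008], [-0.002, 0.276, 0.02], [-0.002, 0.329, 0.036], [-0.003, 0.381, 0.057], [-0.003, 0.431, 0.08]]
dr [[0.0, 0.0, 0.0], [0.0, 0.0, 0.0], [0.0, 0.0, 0.0], [0.0, 0.0, 0.0], [0.0, 0.0, 0.0], [0.0, 0.0, 0.0], [0.0, 0.0, 0.0], [0.0, 0.0, 0.0]]
```

Emit:
send_rows --offset '[[0.0,0.015,-0.047],[0.0,0.032,-0.093],[0.0,0.053,-0.137],[0.0,0.077,-0.18],[0,0.103,-0.221],[0,0.132,-0.261],[0,0.164,-0.299],[0,0.197,-0.334]]' --dr '[[0,0,0],[0,0,0],[0,0,0],[0,0,0],[0,0,0],[0,0,0],[0,0,0],[0,0,0]]' --grip '[0,0,0,0,0,0,0,0]'

```text
time_s: 5.2
eef_pos: [0.5273, 0.2246, 0.1605]
ee_rot: [0.725, 0.689, 0.001, 0.002]
wrist_force: [21.2, -1.5, -28.9]
gripper_width: 0.0092
gripper_force: 19.2
```

Emit:
send_rows --offset '[[0.0,0.046,-0.042],[0,0.096,-0.079],[0,0.148,-0.113],[0,0.203,-0.142],[0,0.26,-0.166],[0,0.319,-0.185],[0,0.379,-0.2],[0,0.441,-0.21]]' --dr '[[0,0,0],[0,0,0],[0,0,0],[0,0,0],[0,0,0],[0,0,0],[0,0,0],[0,0,0]]' --grip '[0,0,0,0,0,0,0,0]'

```text
time_s: 6.2
eef_pos: [0.6127, 0.2201, 0.2018]
ee_rot: [0.725, 0.689, -0.002, -0.0]
wrist_force: [0.7, -6.0, -21.6]
gripper_width: 0.0091
gripper_force: 19.3
```

Emit:
send_rows --offset '[[0.0,0.055,-0.004],[0,0.111,-0.004],[0,0.166,0.0],[0,0.221,0.008],[0,0.276,0.02],[0,0.329,0.036],[0,0.381,0.057],[0,0.431,0.08]]' --dr '[[0,0,0],[0,0,0],[0,0,0],[0,0,0],[0,0,0],[0,0,0],[0,0,0],[0,0,0]]' --grip '[0,0,0,0,0,0,0,0]'

```text
time_s: 7.2
eef_pos: [0.6989, 0.2156, 0.1865]
ee_rot: [0.725, 0.689, -0.001, -0.0]
wrist_force: [-6.7, -7.5, -7.1]
gripper_width: 0.009
gripper_force: 19.5
```

```bash
python3 - <<'E'
from h import *
s=state();print(s['eef_pos'],cur()[0],s['wrist_force'],s['ft_torque'],s['gripper_width'],s['q'].round(2))
c=read_camera('scene')[:,:,::-1]
cv2.imwrite('pics/g2.png',cv2.resize(c[60:260,260:420],None,fx=3,fy=3,interpolation=2))
E
```

```text
[0.69893063 0.21558657 0.18653267] [0.69989014 0.21545441 0.18767151] [-6.69970768 -7.46494891 -7.12935123] [-1.44834353  1.47104884  0.00530583] 0.008998474037765011 [-0.71  0.6   0.49  1.52 -0.3   1.1  -0.2 ]
```

View pics/g2.png

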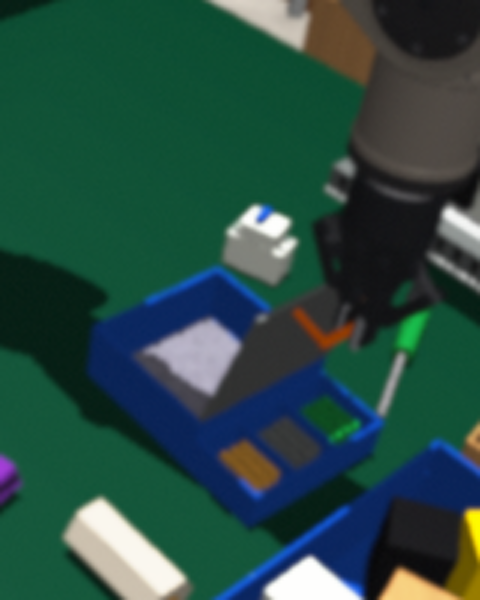

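The flap now stands at about 100° with the tier floor exposed. I'll open the fingers a little and go straight up.

Emit:
send_rows --offset '[[0,0,0],[0,0,0],[0,0,0],[0,0,-0.1],[0,0,-0.25],[0,0,-0.4],[0,0,-0.55],[0,0,-0.65]]' --dr '[[0,0,0],[0,0,0],[0,0,0],[0,0,0],[0,0,0],[0,0,0],[0,0,0],[0,0,0]]' --grip '[0.3,0.3,0.3,0.3,0.3,0.3,0.3,0.3]'

```text
time_s: 8.25
eef_pos: [0.6995, 0.2168, 0.32]
ee_rot: [0.725, 0.689, 0.001, 0.0]
wrist_force: [-0.3, 0.1, -0.4]
gripper_width: 0.0253
gripper_force: 0.0
```

```bash
rm cmd.json; python3 - <<'E'
from h import *
s=state();print(s['eef_pos'],s['gripper_width'],s['wrist_force'])
plan(lin([.63,.06,.25],TR(20)))
plan(lin([.50,-.10,.20],TR(53.4,0)))
E
```

```text
[0.69950394 0.21684929 0.31996486] 0.025304242924010772 [-0.2778964   0.07948395 -0.43509352]
offset [[-0.1, -0.039, 0.044], [-0.2, -0.077, 0.087], [-0.3, -0.116, 0.131], [-0.401, -0.154, 0.174], [-0.501, -0.193, 0.218], [-0.601, -0.231, 0.261], [-0.701, -0.27, 0.305], [-0.801, -0.308, 0.348]]
dr [[0.0, 0.0, -0.024], [0.0, 0.0, -0.048], [0.0, 0.0, -0.071], [0.001, 0.0, -0.095], [0.001, 0.0, -0.119], [0.001, 0.0, -0.143], [0.001, 0.0, -0.167], [0.001, 0.0, -0.191]]
offset [[-0.066, -0.111, 0.031], [-0.132, -0.221, 0.062], [-0.198, -0.332, 0.094], [-0.264, -0.443, 0.125], [-0.331, -0.553, 0.156], [-0.397, -0.664, 0.187], [-0.463, -0.775, 0.218], [-0.529, -0.885, 0.249]]
dr [[0.0, 0.0, -0.035], [0.0, 0.0, -0.069], [0.0, 0.0, -0.104], [0.0, 0.0, -0.139], [0.0, 0.0, -0.174], [0.0, 0.0, -0.208], [0.0, 0.0, -0.243], [0.0, 0.0, -0.278]]
```

Emit:
send_rows --offset '[[-0.1,-0.039,0.044],[-0.2,-0.077,0.087],[-0.3,-0.116,0.131],[-0.4,-0.154,0.174],[-0.5,-0.193,0.218],[-0.6,-0.231,0.261],[-0.7,-0.27,0.305],[-0.8,-0.308,0.348]]' --dr '[[0,0,-0.024],[0,0,-0.048],[0,0,-0.071],[0,0,-0.095],[0,0,-0.119],[0,0,-0.143],[0,0,-0.167],[0,0,-0.191]]' --grip '[0.64,0.64,0.64,0.64,0.64,0.64,0.64,0.64]'

```text
time_s: 9.25
eef_pos: [0.6293, 0.0595, 0.2477]
ee_rot: [0.573, 0.82, 0.0, 0.0]
wrist_force: [1.2, 0.2, -0.6]
gripper_width: 0.0546
gripper_force: 0.0
```

```bash
rm cmd.json; cat >> h.py <<'E'
def fr(p):  # bar frame: x' away, axis b
    t=p[2];return np.array([np.cos(t),np.sin(t),0]),np.array([-np.sin(t),np.cos(t),0])
E
python3 - <<'E'
from h import *
s=state();print(s['eef_pos'],s['gripper_width'],s['q'].round(2))
t=cv2.imread('pics/top0_raw.png')[:,:,::-1]
print('small red',ray('top',[[541/1.5625,397/1.5625]],.03))
p=[.5152,-.2030,-.415];x,b=fr(p);c=np.array([p[0],p[1],0])
yaw=np.rad2deg(np.arctan2(b[1],b[0]))
print(x,b,yaw)
plan(lin(c-.075*x+[0,0,.14]+.0*b+[.03,.08,.03],TR(yaw-18)))
E
```

```text
[0.62930956 0.05951619 0.24766719] 0.054566486643188986 [-0.56  0.37  0.48  1.71 -0.19  1.11  0.32]
small red [[ 0.38445244 -0.24987501  0.03      ]]
[ 0.91511632 -0.40318993  0.        ] [0.40318993 0.91511632 0.        ] 66.22225150207083
offset [[-0.056, -0.122, 0.049], [-0.113, -0.245, 0.097], [-0.169, -0.367, 0.146], [-0.226, -0.49, 0.194], [-0.282, -0.612, 0.243], [-0.339, -0.734, 0.291], [-0.395, -0.857, 0.34], [-0.452, -0.979, 0.388]]
dr [[0.0, 0.0, -0.029], [0.0, 0.0, -0.059], [0.0, 0.0, -0.088], [0.0, 0.0, -0.117], [0.0, 0.0, -0.146], [0.0, 0.0, -0.176], [0.0, 0.0, -0.205], [0.0, 0.0, -0.234]]
```

Emit:
send_rows --offset '[[-0.056,-0.122,0.049],[-0.113,-0.245,0.097],[-0.169,-0.367,0.146],[-0.226,-0.49,0.194],[-0.282,-0.612,0.243],[-0.339,-0.734,0.291],[-0.395,-0.857,0.34],[-0.452,-0.979,0.388]]' --dr '[[0,0,-0.03],[0,0,-0.06],[0,0,-0.09],[0,0,-0.12],[0,0,-0.15],[0,0,-0.18],[0,0,-0.21],[0,0,-0.234]]' --grip '[0.64,0.64,0.64,0.64,0.64,0.64,0.64,0.64]'

```text
time_s: 10.25
eef_pos: [0.4762, -0.0925, 0.17]
ee_rot: [0.357, 0.934, 0.0, 0.0]
wrist_force: [0.4, -0.3, 0.6]
gripper_width: 0.0547
gripper_force: 0.0
```

```bash
rm cmd.json; python3 - <<'E'
from h import *
s=state();print(s['eef_pos'],s['gripper_width'],s['q'].round(2))
p=[.5152,-.2030,-.415];x,b=fr(p);c=np.array([p[0],p[1],0]);yaw=66.2
t=TR(yaw,-20,b)
A=lin(c-.075*x+[0,0,.07],t,5)[:5]
B=[(c-.06*x+[0,0,.035],t),(c-.06*x+[0,0,.005],t),(c-.06*x+[0,0,.005],t)]
plan(A+B)
E
```

```text
[ 0.4761925  -0.09251701  0.17004321] 0.054655451426297234 [-0.34  0.2   0.45  2.11 -0.11  0.86  1.02]
offset [[-0.031, -0.08, 0.1], [-0.063, -0.159, 0.2], [-0.094, -0.239, 0.3], [-0.125, -0.319, 0.4], [-0.157, -0.398, 0.5], [-0.228, -0.375, 0.675], [-0.228, -0.375, 0.825], [-0.228, -0.375, 0.825]]
dr [[-0.005, -0.033, -0.03], [-0.01, -0.066, -0.059], [-0.016, -0.099, -0.089], [-0.021, -0.132, -0.119], [-0.026, -0.165, -0.148], [-0.026, -0.165, -0.148], [-0.026, -0.165, -0.148], [-0.026, -0.165, -0.148]]
```

Emit:
send_rows --offset '[[-0.031,-0.08,0.1],[-0.063,-0.159,0.2],[-0.094,-0.239,0.3],[-0.125,-0.319,0.4],[-0.157,-0.398,0.5],[-0.228,-0.375,0.65],[-0.228,-0.375,0.825],[-0.228,-0.375,0.825]]' --dr '[[-0.005,-0.033,-0.03],[-0.01,-0.066,-0.059],[-0.016,-0.099,-0.089],[-0.021,-0.132,-0.119],[-0.026,-0.165,-0.148],[-0.026,-0.165,-0.148],[-0.026,-0.165,-0.148],[-0.026,-0.165,-0.148]]' --grip '[0.64,0.64,0.64,0.64,0.64,0.64,0.64,0.64]'

```text
time_s: 11.25
eef_pos: [0.4468, -0.193, 0.0368]
ee_rot: [0.21, 0.963, -0.067, 0.152]
wrist_force: [-0.2, 0.3, -0.3]
gripper_width: 0.0547
gripper_force: 0.0
```

```bash
python3 - <<'E'
from h import *
s=state();p=s['eef_pos'];r=R.from_quat(s['ee_rot']);print(p,cur()[0],s['wrist_force'],s['q'].round(2),r.as_matrix()[:,2])
c=read_camera('scene')[:,:,::-1]
cv2.imwrite('pics/p1.png',cv2.resize(c[170:270,150:300],None,fx=5,fy=5,interpolation=2))
E
```

```text
[ 0.44683925 -0.19300352  0.03684363] [ 0.46033637 -0.17879845  0.00501758] [-0.15828994  0.25908826 -0.34974646] [ 0.22  0.32 -0.05  2.4   0.97  0.2   0.38] [ 0.26433049 -0.1932026  -0.94488208]
```

View pics/p1.png

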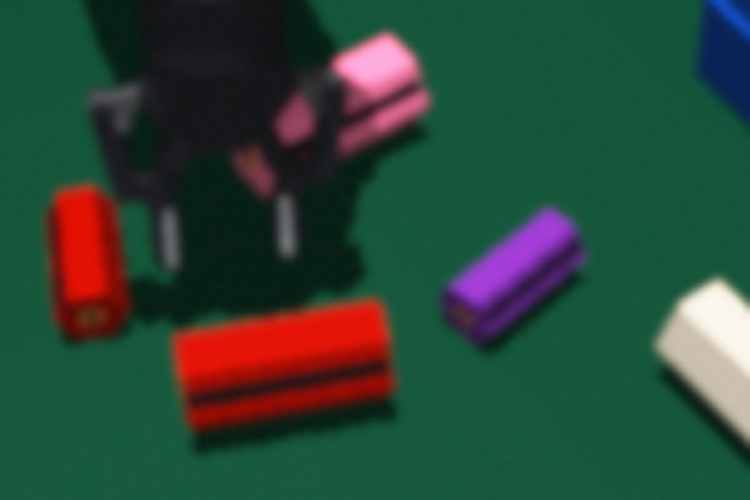

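The tool stopped short near the joint 4 and 6 limits because it was tilted outward too close in; nothing was touched. I'll use a smaller tilt.

```bash
rm cmd.json; python3 - <<'E'
from h import *
s=state();print(s['time_s'])
p=[.5152,-.2030,-.415];x,b=fr(p);c=np.array([p[0],p[1],0]);yaw=66.2
# commanded pose: target of last call (unreached) -> reference for the next call
json.dump([[0.46033637,-0.17879845,0.00501758],TR(yaw,-20,b).as_quat().tolist()],open('cmd.json','w'))
t=TR(yaw,-8,b);q=c-.052*x
plan([(q+[0,0,.045],t)]*4+[(q+[0,0,.02],t)]*2+[(q+[0,0,.006],t)]*2)
E
```

```text
11.3
offset [[-0.106, 0.0, -0.174], [-0.106, 0.0, -0.174], [-0.106, 0.0, -0.174], [-0.106, 0.0, -0.174], [-0.063, 0.0, -0.057], [-0.063, 0.0, -0.057], [-0.039, 0.0, 0.009], [-0.039, 0.0, 0.009]]
dr [[0.0, 0.1, 0.0], [0.0, 0.1, 0.0], [0.0, 0.1, 0.0], [0.0, 0.1, 0.0], [0.0, 0.1, 0.0], [0.0, 0.1, 0.0], [0.0, 0.1, 0.0], [0.0, 0.1, 0.0]]
```

Emit:
send_rows --offset '[[-0.106,0.0,-0.174],[-0.106,0.0,-0.174],[-0.106,0.0,-0.174],[-0.106,0.0,-0.174],[-0.063,0.0,-0.057],[-0.063,0.0,-0.057],[-0.04,0.0,0.009],[-0.04,0.0,0.009]]' --dr '[[0,0.1,0],[0,0.1,0],[0,0.1,0],[0,0.1,0],[0,0.1,0],[0,0.1,0],[0,0.1,0],[0,0.1,0]]' --grip '[0.64,0.64,0.64,0.64,0.64,0.64,0.64,0.64]'

```text
time_s: 12.3
eef_pos: [0.4532, -0.1954, 0.0369]
ee_rot: [0.216, 0.974, -0.044, 0.049]
wrist_force: [0.1, 0.3, 0.2]
gripper_width: 0.0547
gripper_force: 0.0
```

```bash
python3 - <<'E'
from h import *
s=state();p=s['eef_pos'];r=R.from_quat(s['ee_rot']).as_matrix();print(p,cur()[0],s['wrist_force'],s['q'].round(2))
x,b=fr([0,0,-.415]);d=p-[.5152,-.203,0];print('bar frame x',d@x,'b',d@b,'z',p[2],'tilt',np.rad2deg(np.arcsin(r[:,2]@x)),'side',np.rad2deg(np.arcsin(r[:,2]@b)),'yaw',np.rad2deg(np.arctan2(r[1,1],r[0,1])))
E
```

```text
[ 0.45316824 -0.19542016  0.03686242] [ 0.46760597 -0.18200466  0.00599389] [0.07543127 0.31601483 0.22978016] [ 0.52  0.4  -0.36  2.22  0.49  0.5   0.91]
bar frame x -0.0598223950073309 b -0.018074145004969136 z 0.0368624172000617 tilt 6.507694923930223 side -3.8829263812185477 yaw 64.81749734070785
```

```bash
rm cmd.json; python3 - <<'E'
from h import *
p=[.5152,-.2030,-.415];x,b=fr(p);c=np.array([p[0],p[1],0]);yaw=66.2
t=TR(yaw,-10,b);q=c-.052*x
L=lin(q+[0,0,.03],t,4)[:4]
plan(L+[(q+[0,0,.018],t)]*1+[(q+[0,0,.006],t)]*3)
E
```

```text
offset [[-0.008, 0.023, 0.008], [-0.017, 0.047, 0.016], [-0.025, 0.07, 0.024], [-0.033, 0.093, 0.032], [-0.027, 0.097, 0.092], [-0.02, 0.101, 0.151], [-0.02, 0.101, 0.151], [-0.02, 0.101, 0.151]]
dr [[-0.008, -0.007, -0.002], [-0.016, -0.014, -0.003], [-0.024, -0.022, -0.005], [-0.033, -0.029, -0.007], [-0.033, -0.029, -0.007], [-0.033, -0.029, -0.007], [-0.033, -0.029, -0.007], [-0.033, -0.029, -0.007]]
```

Emit:
send_rows --offset '[[-0.008,0.023,0.008],[-0.017,0.047,0.016],[-0.025,0.07,0.024],[-0.033,0.093,0.032],[-0.027,0.097,0.092],[-0.02,0.1,0.15],[-0.02,0.1,0.15],[-0.02,0.1,0.15]]' --dr '[[-0.008,-0.007,-0.002],[-0.016,-0.014,-0.003],[-0.024,-0.022,-0.005],[-0.033,-0.03,-0.007],[-0.033,-0.03,-0.007],[-0.033,-0.03,-0.007],[-0.033,-0.03,-0.007],[-0.033,-0.03,-0.007]]' --grip '[0.64,0.64,0.64,0.64,0.64,0.64,0.64,0.64]'

```text
time_s: 13.3
eef_pos: [0.4681, -0.1823, 0.0068]
ee_rot: [0.205, 0.975, -0.018, 0.087]
wrist_force: [-0.3, -0.2, -0.4]
gripper_width: 0.0543
gripper_force: 0.0
```

```bash
cat >> h.py <<'E'
def rep(c=(.5152,-.203),y=-.415):
    s=state();p=s['eef_pos'];r=R.from_quat(s['ee_rot']).as_matrix();x,b=fr([0,0,y]);d=p-[c[0],c[1],0]
    print('t',s['time_s'],'F',s['wrist_force'].round(1),'q',s['q'].round(2),'w',round(s['gripper_width'],4))
    print('x %.1f b %.1f z %.1f'%tuple(1e3*np.array([d@x,d@b,p[2]])),'tilt',np.rad2deg(np.arcsin(r[:,2]@x)),'side',np.rad2deg(np.arcsin(r[:,2]@b)),'yaw',np.rad2deg(np.arctan2(r[1,1],r[0,1])))
E
python3 - <<'E'
from h import *
rep()
E
```

```text
t 13.3 F [-0.3 -0.2 -0.4] q [ 0.49  0.44 -0.32  2.26  0.55  0.32  0.86] w 0.0543
x -51.4 b -0.1 z 6.8 tilt 10.19237781471182 side 0.06089662029469942 yaw 66.21986292158584
```

```bash
rm cmd.json; cat >> h.py <<'E'
def rollrows(c,y,tcp,phi,psis,piv=.01385,yaw=66.2):
    """rigid turn of tool about the far lower edge from tcp (x',z), tilt phi"""
    x,b=fr([0,0,y]);L=[]
    for s in psis:
        a=np.deg2rad(s);dx,dz=tcp[0]-piv,tcp[1]
        X=piv+dx*np.cos(a)+dz*np.sin(a);Z=-dx*np.sin(a)+dz*np.cos(a)
        L.append((np.array([c[0],c[1],0])+X*x+[0,0,Z],TR(yaw,-phi+s,b)))
    return L
E
python3 - <<'E'
from h import *
c=(.5152,-.203);x,b=fr([0,0,-.415]);t=TR(66.2,-10,b);C=np.array([*c,0])
plan([(C-.043*x+[0,0,.0068],t),(C-.036*x+[0,0,.0068],t)]+rollrows(c,-.415,(-.0345,.0068),10,[2,5,8,11,14,17]))
plan(rollrows(c,-.415,(-.0345,.0068),10,[20,23,26,29,32,35,38,38]))
E
```

```text
offset [[-0.042, 0.0, 0.007], [-0.076, 0.0, 0.013], [-0.086, 0.0, 0.007], [-0.091, 0.0, -0.005], [-0.096, 0.0, -0.017], [-0.102, 0.0, -0.028], [-0.109, 0.0, -0.039], [-0.116, 0.0, -0.05]]
dr [[0.001, 0.002, 0.0], [0.001, 0.002, 0.0], [0.001, 0.018, 0.0], [0.001, 0.043, 0.0], [0.001, 0.068, 0.0], [0.001, 0.093, 0.0], [0.001, 0.118, 0.0], [0.001, 0.143, 0.0]]
offset [[-0.004, 0.0, -0.012], [-0.009, 0.0, -0.024], [-0.015, 0.0, -0.035], [-0.021, 0.0, -0.046], [-0.027, 0.0, -0.057], [-0.035, 0.0, -0.068], [-0.042, 0.0, -0.078], [-0.042, 0.0, -0.078]]
dr [[0.0, 0.025, 0.0], [0.0, 0.05, 0.0], [0.0, 0.075, 0.0], [0.0, 0.1, 0.0], [0.0, 0.125, 0.0], [0.0, 0.15, 0.0], [0.0, 0.175, 0.0], [0.0, 0.175, 0.0]]
```

Emit:
send_rows --offset '[[-0.042,0.0,0.007],[-0.076,0.0,0.012],[-0.086,0.0,0.007],[-0.091,0.0,-0.005],[-0.096,0.0,-0.017],[-0.102,0.0,-0.028],[-0.109,0.0,-0.039],[-0.116,0.0,-0.05]]' --dr '[[0,0,0],[0,0,0],[0,0.018,0],[0,0.043,0],[0,0.068,0],[0,0.093,0],[0,0.118,0],[0,0.143,0]]' --grip '[0.64,0.64,0.64,0.64,0.64,0.64,0.64,0.64]'

```text
time_s: 14.3
eef_pos: [0.4875, -0.1912, 0.0212]
ee_rot: [0.206, 0.977, 0.014, -0.06]
wrist_force: [-0.7, 0.1, 1.3]
gripper_width: 0.0545
gripper_force: 0.6
```

```bash
python3 - <<'E'
from h import *
rep()
c=read_camera('scene')[:,:,::-1]
cv2.imwrite('pics/p2.png',cv2.resize(c[190:270,150:290],None,fx=5,fy=5,interpolation=2))
E
```

```text
t 14.3 F [-0.7  0.1  1.3] q [ 0.65  0.57 -0.48  1.98  0.32  0.79  1.13] w 0.0545
x -30.1 b -0.3 z 21.2 tilt -7.052103776422939 side 0.1054727200716958 yaw 66.17681591652575
```

View pics/p2.png

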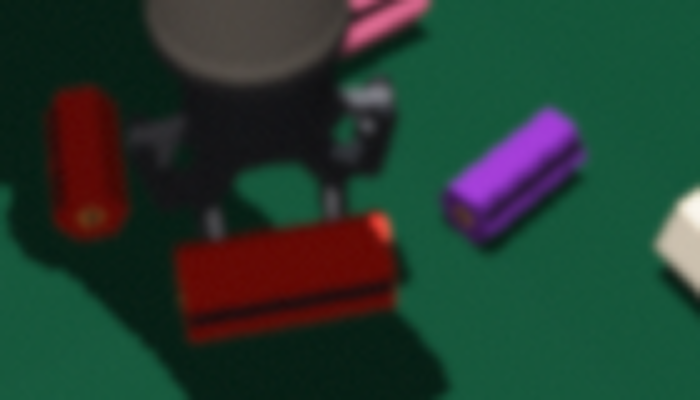

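The picture is partly shaded. The bar appears to be tipping: the line at (290,302) has dropped more than the bottom edge. I'll continue the arc.

Emit:
send_rows --offset '[[-0.004,0.0,-0.012],[-0.009,0.0,-0.024],[-0.015,0.0,-0.035],[-0.021,0.0,-0.046],[-0.027,0.0,-0.057],[-0.035,0.0,-0.068],[-0.042,0.0,-0.078],[-0.042,0.0,-0.078]]' --dr '[[0.0,0.025,0.0],[0.0,0.05,0.0],[0.0,0.075,0.0],[0.0,0.1,0.0],[0.0,0.125,0.0],[0.0,0.15,0.0],[0.0,0.175,0.0],[0.0,0.175,0.0]]' --grip '[0.64,0.64,0.64,0.64,0.64,0.64,0.64,0.64]'

```text
time_s: 15.35
eef_pos: [0.4972, -0.1955, 0.0347]
ee_rot: [0.2, 0.95, 0.05, -0.236]
wrist_force: [-0.2, -1.1, 0.8]
gripper_width: 0.0547
gripper_force: 0.0
```

```bash
python3 - <<'E'
from h import *
rep()
c=read_camera('scene');cv2.imwrite('pics/p3_raw.png',c[:,:,::-1])
cv2.imwrite('pics/p3.png',cv2.resize(c[190:270,150:290,::-1],None,fx=5,fy=5,interpolation=2))
E
```

```text
t 15.35 F [-0.2 -1.1  0.8] q [ 0.62  0.76 -0.47  1.68  0.22  1.26  1.22] w 0.0547
x -19.5 b -0.4 z 34.7 tilt -27.897595597524674 side 0.10350957182152214 yaw 66.16414480653123
```

View pics/p3.png

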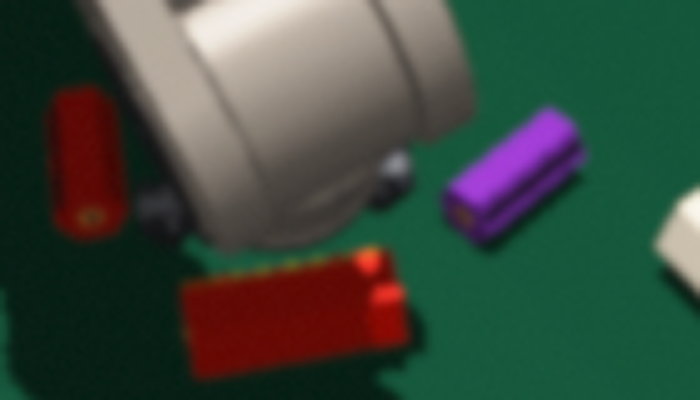

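The first roll worked: the black line has left view and a yellow edge shows at the near-upper side, around (280,268). I'll retreat and reposition behind the bar.

```bash
rm -f cmd.json; python3 - <<'E'
from h import *
c=np.array([.5152,-.203,0]);x,b=fr([0,0,-.415]);c2=c+.0277*x;t=TR(66.2,-12,b)
p0=state()['eef_pos']
A=lin(c2-.075*x+[0,0,.045],t,5)[:5]
plan(A+[(c2-.065*x+[0,0,.025],t)]+[(c2-.058*x+[0,0,.008],t)]*2)
E
```

```text
offset [[0.029, 0.0, 0.004], [0.058, 0.001, 0.008], [0.087, 0.001, 0.012], [0.116, 0.001, 0.016], [0.145, 0.002, 0.019], [0.054, 0.001, 0.084], [-0.017, 0.001, 0.143], [-0.017, 0.001, 0.143]]
dr [[0.0, -0.066, 0.0], [0.0, -0.133, 0.0], [0.0, -0.199, 0.0], [0.001, -0.266, 0.0], [0.001, -0.332, 0.0], [0.001, -0.332, 0.0], [0.001, -0.332, 0.0], [0.001, -0.332, 0.0]]
```

Emit:
send_rows --offset '[[0.04,0.0,0.004],[0.07,0,0.008],[0.1,0,0.012],[0.125,0,0.016],[0.145,0,0.019],[0.054,0,0.084],[-0.017,0,0.143],[-0.017,0,0.143]]' --dr '[[0.0,-0.066,0.0],[0.0,-0.133,0.0],[0.0,-0.199,0.0],[0,-0.266,0.0],[0,-0.332,0.0],[0,-0.332,0.0],[0,-0.332,0.0],[0,-0.332,0.0]]' --grip '[0.64,0.64,0.64,0.64,0.64,0.64,0.64,0.64]'

```text
time_s: 16.4
eef_pos: [0.4867, -0.1904, 0.0081]
ee_rot: [0.205, 0.973, -0.021, 0.101]
wrist_force: [0.6, 0.1, -0.6]
gripper_width: 0.0544
gripper_force: 0.0
```

```bash
cat >> h.py <<'E'
def rymask(im,uv):
    h=cv2.cvtColor(cv2.resize(im,None,fx=4,fy=4,interpolation=cv2.INTER_CUBIC),cv2.COLOR_RGB2HSV)
    m=(((h[...,0]<38)|(h[...,0]>170))&(h[...,1]>110)&(h[...,2]>35)).astype(np.uint8);m=cv2.morphologyEx(m,cv2.MORPH_CLOSE,np.ones((13,13)));m=cv2.morphologyEx(m,cv2.MORPH_OPEN,np.ones((7,7)))
    k,l,st,ce=cv2.connectedComponentsWithStats(m);i=1+np.argmin([np.hypot(*(c/4-uv))+(1e3 if a<3000 else 0) for c,a in zip(ce[1:],st[1:,4])]);return (l==i).astype(np.uint8)
def ov(n,p,z,f,im,box):
    m=barmask(n,p,z);k=4;I=cv2.resize(im[:,:,::-1],None,fx=4,fy=4,interpolation=2).copy()
    cs,_=cv2.findContours(m,0,2);cv2.drawContours(I,cs,-1,(255,255,0),1);x0,y0,w,h=[4*v for v in box];cv2.imwrite(f,I[y0:y0+h,x0:x0+w])
E
python3 - <<'E'
import h
from h import *
h.redmask=rymask
c2=np.array([.5152,-.203])+.0277*fr([0,0,-.415])[0][:2];rep(c2)
ims={'scene':read_camera('scene')}
p,f=fitbar(ims,[*c2,-.415]);x,b=fr([0,0,-.415]);d=p[:2]-c2
print(p,f,'err x %.1f b %.1f'%(1e3*d@x[:2],1e3*d@b[:2]))
m=rymask(ims['scene'],proj('scene',[*c2,.024])[0]);print(m.sum()/16,barmask('scene',p).sum()/16)
cv2.imwrite('pics/p4_raw.png',ims['scene'][:,:,::-1])
E
```

```text
t 16.4 F [ 0.6  0.1 -0.6] q [ 0.49  0.45 -0.31  2.24  0.6   0.31  0.82] w 0.0544
x -58.9 b 0.0 z 8.1 tilt 11.879897188927735 side 0.09447265415869954 yaw 66.24825502060793
[ 0.53866318 -0.21425625 -0.43329684] 0.12141380201602481 err x -1.7 b -0.8
967.1875 849.875
```

```bash
rm -f cmd.json; python3 - <<'E'
from h import *
y=-.42;x,b=fr([0,0,-.415]);c=np.array([.5152,-.203,0])+.0267*x;t=TR(66.2,-12,b)
plan([(c-.045*x+[0,0,.007],t),(c-.036*x+[0,0,.007],t)]+rollrows(c,-.415,(-.0345,.007),12,[2,5,8,11,14,17]))
plan(rollrows(c,-.415,(-.0345,.007),12,[20,23,26,29,32,35,38,38]))
E
```

```text
offset [[-0.061, 0.0, 0.021], [-0.105, 0.0, 0.03], [-0.115, 0.0, 0.024], [-0.12, 0.0, 0.012], [-0.126, 0.0, 0.001], [-0.132, 0.0, -0.01], [-0.139, 0.0, -0.021], [-0.147, 0.0, -0.031]]
dr [[0.001, -0.001, 0.0], [0.001, -0.001, 0.0], [0.001, 0.016, 0.0], [0.001, 0.041, 0.0], [0.001, 0.066, 0.0], [0.001, 0.091, 0.0], [0.001, 0.116, 0.0], [0.001, 0.141, 0.0]]
offset [[-0.004, 0.0, -0.012], [-0.01, 0.0, -0.024], [-0.016, 0.0, -0.035], [-0.022, 0.0, -0.046], [-0.029, 0.0, -0.057], [-0.037, 0.0, -0.067], [-0.045, 0.0, -0.077], [-0.045, 0.0, -0.077]]
dr [[0.0, 0.025, 0.0], [0.0, 0.05, 0.0], [0.0, 0.075, 0.0], [0.0, 0.1, 0.0], [0.0, 0.125, 0.0], [0.0, 0.15, 0.0], [0.0, 0.175, 0.0], [0.0, 0.175, 0.0]]
```

Emit:
send_rows --offset '[[-0.061,0.0,0.021],[-0.105,0.0,0.03],[-0.115,0.0,0.024],[-0.12,0.0,0.012],[-0.126,0.0,0.001],[-0.132,0.0,-0.01],[-0.139,0.0,-0.021],[-0.147,0.0,-0.031]]' --dr '[[0,0,0],[0,0,0],[0,0.016,0.0],[0,0.041,0.0],[0,0.066,0.0],[0,0.091,0.0],[0,0.116,0.0],[0,0.141,0.0]]' --grip '[0.64,0.64,0.64,0.64,0.64,0.64,0.64,0.64]'

```text
time_s: 17.45
eef_pos: [0.5126, -0.2022, 0.0211]
ee_rot: [0.206, 0.977, 0.01, -0.044]
wrist_force: [-1.9, 1.0, 1.3]
gripper_width: 0.0548
gripper_force: 1.1
```

Emit:
send_rows --offset '[[-0.004,0.0,-0.012],[-0.01,0.0,-0.024],[-0.016,0.0,-0.035],[-0.022,0.0,-0.046],[-0.029,0.0,-0.057],[-0.037,0.0,-0.067],[-0.045,0.0,-0.077],[-0.045,0.0,-0.077]]' --dr '[[0.0,0.025,0.0],[0.0,0.05,0.0],[0.0,0.075,0.0],[0.0,0.1,0.0],[0.0,0.125,0.0],[0.0,0.15,0.0],[0.0,0.175,0.0],[0.0,0.175,0.0]]' --grip '[0.64,0.64,0.64,0.64,0.64,0.64,0.64,0.64]'

```text
time_s: 18.45
eef_pos: [0.5226, -0.2066, 0.035]
ee_rot: [0.201, 0.953, 0.048, -0.22]
wrist_force: [-0.6, 0.4, -1.2]
gripper_width: 0.0546
gripper_force: 0.0
```

```bash
rm -f cmd.json; python3 - <<'E'
from h import *
x,b=fr([0,0,-.415]);c=np.array([.5152,-.203,0])+.0267*x;rep(c);c3=c+.0277*x
# retreat, then up, vertical, yaw for grasp: tool y along x' -> yaw -23.8
A=lin(c3-.085*x+[0,0,.06],TR(66.2,-5,b),4)[:4]
plan(A+[(c3-.085*x+[0,0,z],TR(yw)) for z,yw in((.09,66.2),(.13,56),(.16,46),(.18,36))])
E
```

```text
t 18.45 F [-0.6  0.4 -1.2] q [ 0.63  0.78 -0.49  1.63  0.25  1.27  1.21] w 0.0546
x -18.5 b -0.3 z 35.0 tilt -26.020668150074574 side 0.15715052118296066 yaw 66.1509501615715
offset [[0.057, 0.0, -0.007], [0.115, 0.001, -0.014], [0.172, 0.001, -0.02], [0.229, 0.002, -0.027], [0.295, 0.002, -0.162], [0.383, 0.003, -0.342], [0.448, 0.003, -0.477], [0.492, 0.003, -0.566]]
dr [[0.0, -0.065, 0.0], [0.001, -0.129, 0.0], [0.001, -0.194, 0.0], [0.001, -0.259, 0.0], [0.001, -0.217, 0.0], [-0.018, -0.216, 0.083], [-0.037, -0.215, 0.165], [-0.056, -0.212, 0.247]]
```

Emit:
send_rows --offset '[[0.06,0.0,-0.007],[0.115,0,-0.014],[0.172,0,-0.02],[0.229,0,-0.027],[0.295,0,-0.162],[0.383,0,-0.342],[0.448,0,-0.477],[0.492,0,-0.566]]' --dr '[[0.0,-0.065,0.0],[0,-0.129,0.0],[0,-0.194,0.0],[0,-0.259,0.0],[0,-0.217,0.0],[-0.018,-0.216,0.083],[-0.037,-0.215,0.165],[-0.056,-0.212,0.247]]' --grip '[1,1,1,1,1,1,1,1]'

```text
time_s: 19.45
eef_pos: [0.4866, -0.191, 0.182]
ee_rot: [0.456, 0.89, -0.0, 0.001]
wrist_force: [-0.3, 0.5, -0.1]
gripper_width: 0.0853
gripper_force: 0.0
```

```bash
python3 - <<'E'
import h
from h import *
h.redmask=rymask
x,b=fr([0,0,-.415]);c3=(np.array([.5152,-.203,0])+.0544*x)[:2];rep(c3)
ims={'scene':read_camera('scene'),'top':read_camera('top')}
p,f=fitbar({'scene':ims['scene']},[*c3,-.415]);d=p[:2]-c3
print(p,f,'err x %.1f b %.1f'%(1e3*d@x[:2],1e3*d@b[:2]))
for n in ims:cv2.imwrite(f'pics/r_{n}_raw.png',ims[n][:,:,::-1])
us,vs=proj('scene',[*c3,.024])[0].astype(int);ut,vt=proj('top',[*c3,.024])[0].astype(int)
ov('scene',p,.024,'pics/a.png',ims['scene'],(us-48,vs-40,96,80));ov('top',p,.024,'pics/b.png',ims['top'],(ut-48,vt-40,96,80))
cv2.imwrite('pics/r.png',np.hstack([cv2.imread('pics/a.png'),cv2.imread('pics/b.png')]))
E
```

```text
t 19.45 F [-0.3  0.5 -0.1] q [ 0.68  0.27 -0.49  1.97  0.16  0.93  0.73] w 0.0853
x -85.4 b -0.6 z 182.0 tilt 0.16729605809328815 side -0.04433546592852531 yaw 35.71986676361883
[ 0.56751131 -0.22598861 -0.42911665] 0.11617369414726242 err x 2.7 b 0.1
```

View pics/r.png

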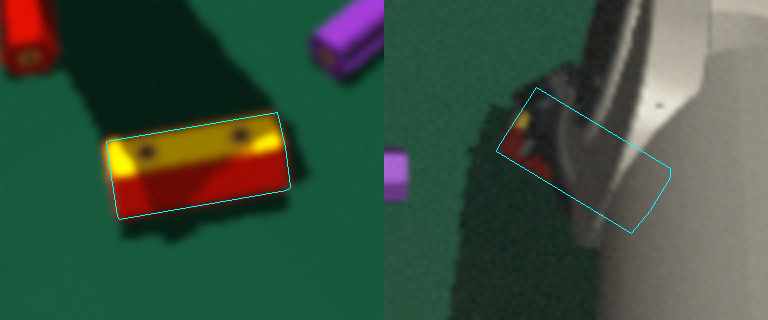

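The yellow face with both inserts is on top (inserts at (147,152) and (240,135)), and the fit outline matches well. Next is the grasp.

```bash
rm -f cmd.json; python3 - <<'E'
from h import *
B=np.array([.567,-.2258,0]);t=TR(-24.5)
plan(lin(B+[0,0,.12],t,7))
plan([(B+[0,0,z],t) for z in(.10,.075,.05,.03,.015,.003,.003,.003)])
E
```

```text
offset [[-0.053, 0.032, 0.045], [-0.106, 0.063, 0.09], [-0.159, 0.095, 0.135], [-0.213, 0.126, 0.18], [-0.266, 0.158, 0.225], [-0.319, 0.189, 0.27], [-0.372, 0.221, 0.315], [-0.372, 0.221, 0.315]]
dr [[0.0, 0.0, 0.072], [0.001, 0.0, 0.144], [0.001, 0.001, 0.215], [0.001, 0.001, 0.287], [0.001, 0.001, 0.359], [0.002, 0.001, 0.431], [0.002, 0.002, 0.503], [0.002, 0.002, 0.503]]
offset [[0.0, 0.0, 0.1], [0.0, 0.0, 0.225], [0.0, 0.0, 0.35], [0.0, 0.0, 0.45], [0.0, 0.0, 0.525], [0.0, 0.0, 0.585], [0.0, 0.0, 0.585], [0.0, 0.0, 0.585]]
dr [[0.0, 0.0, 0.0], [0.0, 0.0, 0.0], [0.0, 0.0, 0.0], [0.0, 0.0, 0.0], [0.0, 0.0, 0.0], [0.0, 0.0, 0.0], [0.0, 0.0, 0.0], [0.0, 0.0, 0.0]]
```

Emit:
send_rows --offset '[[-0.053,0.032,0.045],[-0.106,0.063,0.09],[-0.159,0.095,0.135],[-0.213,0.126,0.18],[-0.266,0.158,0.225],[-0.319,0.189,0.27],[-0.372,0.221,0.315],[-0.372,0.221,0.315]]' --dr '[[0.0,0.0,0.072],[0,0.0,0.144],[0,0,0.215],[0,0,0.287],[0,0,0.359],[0.002,0,0.431],[0.002,0.002,0.503],[0.002,0.002,0.503]]' --grip '[1,1,1,1,1,1,1,1]'

```text
time_s: 20.55
eef_pos: [0.5655, -0.2249, 0.1157]
ee_rot: [0.839, 0.544, -0.002, -0.003]
wrist_force: [-0.9, 0.8, 0.6]
gripper_width: 0.0856
gripper_force: 0.0
```

```bash
rm -f cmd.json; python3 - <<'E'
from h import *
rep((.567,-.2258),-.4276)
B=np.array([.567,-.2258,0]);t=TR(-24.5)
plan([(B+[0,0,z],t) for z in(.10,.075,.05,.03,.015,.003,.003,.003)])
E
```

```text
t 20.55 F [-0.9  0.8  0.6] q [ 0.47  0.46 -0.25  1.84  0.14  0.87 -0.27] w 0.0856
x -1.8 b 0.2 z 115.7 tilt -0.3855815431117164 side 0.022165112225430453 yaw -24.13762893032306
offset [[-0.001, 0.009, 0.079], [-0.001, 0.01, 0.204], [-0.001, 0.011, 0.329], [-0.001, 0.012, 0.429], [-0.001, 0.012, 0.504], [-0.001, 0.013, 0.564], [-0.001, 0.013, 0.564], [-0.001, 0.013, 0.564]]
dr [[-0.003, 0.0, 0.003], [-0.003, 0.0, 0.003], [-0.003, 0.0, 0.003], [-0.003, 0.0, 0.003], [-0.003, 0.0, 0.003], [-0.003, 0.0, 0.003], [-0.003, 0.0, 0.003], [-0.003, 0.0, 0.003]]
```

Emit:
send_rows --offset '[[0,0.004,0.08],[0,0.004,0.2],[0,0.004,0.33],[0,0.004,0.43],[0,0.004,0.51],[0,0.004,0.57],[0,0.004,0.57],[0,0.004,0.57]]' --dr '[[0,0,0],[0,0,0],[0,0,0],[0,0,0],[0,0,0],[0,0,0],[0,0,0],[0,0,0]]' --grip '[1,1,1,1,1,1,1,1]'

```text
time_s: 21.55
eef_pos: [0.5663, -0.2251, 0.0036]
ee_rot: [0.84, 0.543, -0.001, -0.002]
wrist_force: [0.2, 0.2, 1.0]
gripper_width: 0.0854
gripper_force: 0.0
```

```bash
python3 - <<'E'
from h import *
rep((.567,-.2258),-.4276)
E
```

```text
t 21.55 F [0.2 0.2 1. ] q [ 0.44  0.61 -0.22  1.89  0.2   0.66 -0.32] w 0.0854
x -0.9 b 0.4 z 3.6 tilt -0.2695293714480578 side 0.027590473170971717 yaw -24.29096877837379
```

Emit:
send_rows --offset '[[0,0,0],[0,0,0],[0,0,0],[0,0,0],[0,0,0],[0,0,0],[0,0,0],[0,0,0]]' --dr '[[0,0,0],[0,0,0],[0,0,0],[0,0,0],[0,0,0],[0,0,0],[0,0,0],[0,0,0]]' --grip '[0.4,0.4,0.4,0.4,0.4,0.4,0.4,0.4]' --grip_force 60

```text
time_s: 22.55
eef_pos: [0.5665, -0.2252, 0.0042]
ee_rot: [0.84, 0.542, -0.001, -0.002]
wrist_force: [-1.8, -0.5, 12.5]
gripper_width: 0.0534
gripper_force: 60.6
```

```bash
rm -f cmd.json; python3 - <<'E'
from h import *
rep((.567,-.2258),-.4276)
s=state();p0=s['eef_pos']
plan([(p0+[0,0,z],R.from_quat(s['ee_rot'])) for z in(.01,.03,.06,.09,.12,.15,.17,.17)])
E
```

```text
t 22.55 F [-1.8 -0.5 12.5] q [ 0.44  0.61 -0.22  1.89  0.2   0.66 -0.32] w 0.0534
x -0.7 b 0.3 z 4.2 tilt -0.2323628778785012 side 0.02148847301212154 yaw -24.30114956449486
offset [[0.0, 0.0, -0.05], [0.0, -0.001, -0.15], [0.0, -0.001, -0.3], [0.0, -0.002, -0.45], [0.0, -0.002, -0.6], [0.0, -0.003, -0.75], [0.0, -0.003, -0.85], [0.0, -0.003, -0.85]]
dr [[0.0, 0.0, 0.0], [0.0, 0.0, 0.0], [0.0, 0.0, 0.0], [0.0, 0.0, 0.0], [0.0, 0.0, 0.0], [0.0, 0.0, 0.0], [0.0, 0.0, 0.0], [0.0, 0.0, 0.0]]
```

Emit:
send_rows --offset '[[0.0,0.0,-0.03],[0.0,0,-0.1],[0.0,0,-0.22],[0.0,0,-0.36],[0.0,0,-0.5],[0.0,0,-0.64],[0.0,0,-0.75],[0.0,0,-0.75]]' --dr '[[0.0,0.0,0.0],[0.0,0.0,0.0],[0.0,0.0,0.0],[0.0,0.0,0.0],[0.0,0.0,0.0],[0.0,0.0,0.0],[0.0,0.0,0.0],[0.0,0.0,0.0]]' --grip '[0.4,0.4,0.4,0.4,0.4,0.4,0.4,0.4]'

```text
time_s: 23.55
eef_pos: [0.5674, -0.2257, 0.1552]
ee_rot: [0.84, 0.542, -0.0, -0.001]
wrist_force: [1.1, 0.9, -4.1]
gripper_width: 0.0531
gripper_force: 63.7
```

```bash
rm -f cmd.json; python3 - <<'E'
from h import *
rep((.567,-.2258),-.4276)
plan(lin([.56,-.06,.15],TR(-18)))
plan(lin([.55,.115,.15],TR(-8)))
E
```

```text
t 23.55 F [ 1.1  0.9 -4.1] q [ 0.48  0.41 -0.26  1.81  0.13  0.94 -0.26] w 0.0531
x 0.3 b 0.3 z 155.2 tilt -0.1301577869320615 side 0.03625565114686449 yaw -24.303882285265733
offset [[0.092, -0.047, 0.003], [0.185, -0.094, 0.007], [0.277, -0.141, 0.01], [0.37, -0.187, 0.014], [0.462, -0.234, 0.017], [0.555, -0.281, 0.02], [0.647, -0.328, 0.024], [0.74, -0.375, 0.027]]
dr [[0.0, 0.0, -0.007], [0.0, 0.0, -0.013], [0.0, 0.0, -0.02], [-0.001, 0.0, -0.026], [-0.001, 0.0, -0.033], [-0.001, 0.0, -0.039], [-0.001, 0.0, -0.046], [-0.001, 0.0, -0.053]]
offset [[0.102, -0.04, 0.0], [0.204, -0.079, 0.0], [0.306, -0.119, 0.0], [0.408, -0.158, 0.0], [0.51, -0.198, 0.001], [0.612, -0.238, 0.001], [0.715, -0.277, 0.001], [0.817, -0.317, 0.001]]
dr [[0.0, 0.0, -0.01], [0.0, 0.0, -0.021], [0.0, 0.0, -0.031], [0.0, 0.0, -0.041], [0.0, 0.0, -0.052], [0.0, 0.0, -0.062], [0.0, 0.0, -0.073], [0.0, 0.0, -0.083]]
```

Emit:
send_rows --offset '[[0.08,-0.04,0.003],[0.18,-0.09,0.007],[0.277,-0.141,0.01],[0.37,-0.187,0.014],[0.462,-0.234,0.017],[0.555,-0.281,0.02],[0.647,-0.328,0.024],[0.74,-0.375,0.027]]' --dr '[[0.0,0.0,-0.007],[0.0,0.0,-0.013],[0.0,0.0,-0.02],[0,0.0,-0.026],[0,0.0,-0.033],[0,0.0,-0.039],[0,0.0,-0.046],[0,0.0,-0.053]]' --grip '[0.4,0.4,0.4,0.4,0.4,0.4,0.4,0.4]'

```text
time_s: 24.55
eef_pos: [0.5591, -0.0583, 0.1481]
ee_rot: [0.808, 0.589, -0.001, -0.003]
wrist_force: [-0.2, -0.2, -2.4]
gripper_width: 0.0527
gripper_force: 63.7
```

Emit:
send_rows --offset '[[0.102,-0.04,0.0],[0.204,-0.079,0.0],[0.306,-0.119,0.0],[0.408,-0.158,0.0],[0.51,-0.198,0],[0.612,-0.238,0],[0.715,-0.277,0],[0.8,-0.31,0]]' --dr '[[0.0,0.0,-0.01],[0.0,0.0,-0.021],[0.0,0.0,-0.031],[0.0,0.0,-0.041],[0.0,0.0,-0.052],[0.0,0.0,-0.062],[0.0,0.0,-0.073],[0.0,0.0,-0.083]]' --grip '[0.4,0.4,0.4,0.4,0.4,0.4,0.4,0.4]'

```text
time_s: 25.55
eef_pos: [0.5493, 0.1133, 0.1487]
ee_rot: [0.754, 0.657, -0.001, -0.003]
wrist_force: [0.8, -0.8, -4.0]
gripper_width: 0.0533
gripper_force: 63.7
```

```bash
rm -f cmd.json; python3 - <<'E'
from h import *
rep((.549,.220),-.057)
plan(lin([.549,.220,.145],TR(-3.2),7))
E
```

```text
t 25.55 F [ 0.8 -0.8 -4. ] q [ 0.04  0.37 -0.44  1.92  0.19  0.9  -0.63] w 0.0533
x 6.4 b -106.5 z 148.7 tilt -0.28745491571716747 side 0.14266487799681726 yaw -7.868643149453554
offset [[0.075, -0.011, 0.003], [0.151, -0.021, 0.006], [0.226, -0.032, 0.008], [0.302, -0.043, 0.011], [0.377, -0.053, 0.014], [0.453, -0.064, 0.017], [0.528, -0.075, 0.02], [0.528, -0.075, 0.02]]
dr [[0.0, 0.0, -0.006], [-0.001, 0.0, -0.011], [-0.001, 0.0, -0.017], [-0.001, -0.001, -0.022], [-0.002, -0.001, -0.028], [-0.002, -0.001, -0.033], [-0.002, -0.001, -0.039], [-0.002, -0.001, -0.039]]
```

Emit:
send_rows --offset '[[0.065,-0.01,0.003],[0.145,-0.021,0.006],[0.226,-0.032,0.008],[0.302,-0.043,0.011],[0.377,-0.053,0.014],[0.453,-0.064,0.017],[0.528,-0.075,0.02],[0.528,-0.075,0.02]]' --dr '[[0.0,0.0,-0.006],[0,0.0,-0.011],[0,0.0,-0.017],[0,0,-0.022],[-0.002,0,-0.028],[-0.002,0,-0.033],[-0.002,-0.001,-0.039],[-0.002,-0.001,-0.039]]' --grip '[0.4,0.4,0.4,0.4,0.4,0.4,0.4,0.4]'

```text
time_s: 26.55
eef_pos: [0.549, 0.22, 0.1449]
ee_rot: [0.726, 0.687, -0.0, -0.001]
wrist_force: [0.1, 0.2, -3.3]
gripper_width: 0.0531
gripper_force: 63.7
```

```bash
rm -f cmd.json; python3 - <<'E'
from h import *
rep((.549,.220),-.057)
# bar was on bench at TCP z ~.0042 -> on tier floor at .0092
t=TR(-3.2)
plan([(np.array([.549,.220,z]),t) for z in(.13,.11,.09,.07,.05,.035,.022,.018)])
E
```

```text
t 26.55 F [ 0.1  0.2 -3.3] q [-0.12  0.42 -0.47  1.85  0.23  0.92 -0.75] w 0.0531
x -0.0 b 0.0 z 144.9 tilt -0.06374403046136307 side 0.03811137104847313 yaw -3.1776183743499518
offset [[0.0, 0.0, 0.074], [0.0, 0.0, 0.174], [0.0, 0.0, 0.274], [0.0, 0.001, 0.374], [0.0, 0.001, 0.474], [0.0, 0.001, 0.549], [0.0, 0.001, 0.614], [0.0, 0.001, 0.634]]
dr [[-0.001, 0.0, 0.0], [-0.001, 0.0, 0.0], [-0.001, 0.0, 0.0], [-0.001, 0.0, 0.0], [-0.001, 0.0, 0.0], [-0.001, 0.0, 0.0], [-0.001, 0.0, 0.0], [-0.001, 0.0, 0.0]]
```

Emit:
send_rows --offset '[[0.0,0.0,0.07],[0.0,0.0,0.17],[0.0,0.0,0.27],[0.0,0,0.37],[0.0,0,0.47],[0.0,0,0.55],[0.0,0,0.61],[0.0,0,0.63]]' --dr '[[0,0,0],[0,0,0],[0,0,0],[0,0,0],[0,0,0],[0,0,0],[0,0,0],[0,0,0]]' --grip '[0.4,0.4,0.4,0.4,0.4,0.4,0.4,0.4]'

```text
time_s: 27.55
eef_pos: [0.5489, 0.2184, 0.0182]
ee_rot: [0.727, 0.686, -0.001, -0.001]
wrist_force: [0.7, -0.1, -2.6]
gripper_width: 0.0527
gripper_force: 63.7
```

Emit:
send_rows --offset '[[0,0,0.006],[0,0,0.012],[0,0,0.018],[0,0,0.023],[0,0,0.028],[0,0,0.033],[0,0,0.037],[0,0,0.037]]' --dr '[[0,0,0],[0,0,0],[0,0,0],[0,0,0],[0,0,0],[0,0,0],[0,0,0],[0,0,0]]' --grip '[0.4,0.4,0.4,0.4,0.4,0.4,0.4,0.4]'

```text
time_s: 28.55
eef_pos: [0.5491, 0.2184, 0.0115]
ee_rot: [0.727, 0.686, -0.0, -0.0]
wrist_force: [0.8, 0.6, -4.2]
gripper_width: 0.0531
gripper_force: 63.7
```

```bash
python3 - <<'E'
from h import *
rep((.549,.220),-.057)
E
```

```text
t 28.55 F [ 0.8  0.6 -4.2] q [-0.18  0.6  -0.4   1.93  0.35  0.68 -0.85] w 0.0531
x 0.2 b -1.6 z 11.5 tilt -0.05708292965663782 side 0.006626604197733204 yaw -3.301597839435129
```

Still hanging freely, so I'll lower in small steps until it touches.

Emit:
send_rows --offset '[[0,0,0.002],[0,0,0.004],[0,0,0.006],[0,0,0.008],[0,0,0.01],[0,0,0.011],[0,0,0.011],[0,0,0.011]]' --dr '[[0,0,0],[0,0,0],[0,0,0],[0,0,0],[0,0,0],[0,0,0],[0,0,0],[0,0,0]]' --grip '[0.4,0.4,0.4,0.4,0.4,0.4,0.4,0.4]'

```text
time_s: 29.55
eef_pos: [0.5491, 0.2184, 0.0094]
ee_rot: [0.727, 0.686, -0.0, -0.0]
wrist_force: [-0.2, -0.3, -1.5]
gripper_width: 0.0529
gripper_force: 63.8
```

```bash
python3 - <<'E'
from h import *
rep((.549,.220),-.057)
E
```

```text
t 29.55 F [-0.2 -0.3 -1.5] q [-0.18  0.6  -0.4   1.93  0.36  0.68 -0.85] w 0.0529
x 0.2 b -1.6 z 9.4 tilt -0.05401654052895574 side 0.003093747203298981 yaw -3.3011278881705324
```

Emit:
send_rows --offset '[[0,0,0.002],[0,0,0.004],[0,0,0.006],[0,0,0.006],[0,0,0.006],[0,0,0.006],[0,0,0.006],[0,0,0.006]]' --dr '[[0,0,0],[0,0,0],[0,0,0],[0,0,0],[0,0,0],[0,0,0],[0,0,0],[0,0,0]]' --grip '[0.4,0.4,0.4,0.4,0.4,0.4,0.4,0.4]'

```text
time_s: 30.55
eef_pos: [0.5492, 0.2184, 0.0092]
ee_rot: [0.727, 0.686, -0.0, -0.0]
wrist_force: [-7.4, -4.4, 20.2]
gripper_width: 0.053
gripper_force: 65.6
```

```bash
python3 - <<'E'
from h import *
rep((.549,.220),-.057)
E
```

```text
t 30.55 F [-7.4 -4.4 20.2] q [-0.18  0.6  -0.4   1.93  0.36  0.68 -0.85] w 0.053
x 0.3 b -1.6 z 9.2 tilt -0.024515514880299644 side -0.012759808260253842 yaw -3.307090864436197
```

The bar is down (20 N contact). I'll release and rise.

Emit:
send_rows --offset '[[0,0,-0.004],[0,0,-0.004],[0,0,-0.004],[0,0,-0.06],[0,0,-0.2],[0,0,-0.4],[0,0,-0.6],[0,0,-0.8]]' --dr '[[0,0,0],[0,0,0],[0,0,0],[0,0,0],[0,0,0],[0,0,0],[0,0,0],[0,0,0]]' --grip '[0.9,0.9,0.9,0.9,0.9,0.9,0.9,0.9]' --grip_force 20

```text
time_s: 31.55
eef_pos: [0.5491, 0.2184, 0.1702]
ee_rot: [0.727, 0.687, -0.0, -0.0]
wrist_force: [0.6, -0.2, -0.1]
gripper_width: 0.0771
gripper_force: 0.0
```

```bash
rm -f cmd.json; python3 - <<'E'
from h import *
rep((.549,.220),-.057)
# back to above handle regrip pose (.6989,.2156,.1865); pass above flap
t=TR(-3.2)
plan(lin([.549,.2205,.32],t,4)[:4]+[(np.array([.549+k*.1499/4,.2205-k*.0049/4,.325]),t) for k in(1,2,3,4)])
E
```

```text
t 31.55 F [ 0.6 -0.2 -0.1] q [-0.1   0.39 -0.48  1.83  0.22  0.97 -0.74] w 0.0771
x 0.2 b -1.6 z 170.2 tilt -0.02789642701470316 side 0.023193170762224973 yaw -3.290572845228198
offset [[0.003, 0.0, -0.187], [0.005, -0.001, -0.374], [0.008, -0.001, -0.562], [0.011, -0.002, -0.749], [0.015, 0.186, -0.774], [0.02, 0.373, -0.774], [0.025, 0.561, -0.774], [0.029, 0.748, -0.774]]
dr [[0.0, 0.0, 0.0], [0.0, 0.0, 0.0], [0.0, 0.0, -0.001], [0.0, 0.0, -0.001], [0.0, 0.0, -0.001], [0.0, 0.0, -0.001], [0.0, 0.0, -0.001], [0.0, 0.0, -0.001]]
```

Emit:
send_rows --offset '[[0.003,0.0,-0.187],[0.005,0,-0.374],[0.008,0,-0.562],[0.011,0,-0.749],[0.015,0.186,-0.774],[0.015,0.373,-0.774],[0.015,0.561,-0.774],[0.015,0.75,-0.774]]' --dr '[[0,0,0],[0,0,0],[0,0,0],[0,0,0],[0,0,0],[0,0,0],[0,0,0],[0,0,0]]' --grip '[0.9,0.9,0.5,0.3,0.3,0.3,0.3,0.3]'

```text
time_s: 32.55
eef_pos: [0.7002, 0.2125, 0.3236]
ee_rot: [0.727, 0.687, -0.0, -0.0]
wrist_force: [0.5, 0.3, 0.5]
gripper_width: 0.0259
gripper_force: 0.0
```

```bash
rm -f cmd.json; python3 - <<'E'
from h import *
rep((.699,.2165),-.057)
t=TR(-3.2)
plan([(np.array([.699,.2165,z]),t) for z in(.31,.285,.26,.235,.215,.20,.19,.187)])
c=read_camera('scene')[:,:,::-1]
cv2.imwrite('pics/f.png',cv2.resize(c[90:240,270:400],None,fx=4,fy=4,interpolation=2))
E
```

```text
t 32.55 F [0.5 0.3 0.5] q [-0.09  0.5  -0.45  1.32  0.22  1.37 -0.59] w 0.0259
x 1.4 b -3.9 z 323.6 tilt -0.037985238668945064 side 0.021191107654629168 yaw -3.290068049353665
offset [[0.019, -0.007, 0.068], [0.019, -0.007, 0.193], [0.019, -0.007, 0.318], [0.019, -0.007, 0.443], [0.019, -0.007, 0.543], [0.019, -0.007, 0.618], [0.019, -0.007, 0.668], [0.019, -0.007, 0.683]]
dr [[0.0, 0.0, -0.001], [0.0, 0.0, -0.001], [0.0, 0.0, -0.001], [0.0, 0.0, -0.001], [0.0, 0.0, -0.001], [0.0, 0.0, -0.001], [0.0, 0.0, -0.001], [0.0, 0.0, -0.001]]
```

View pics/f.png

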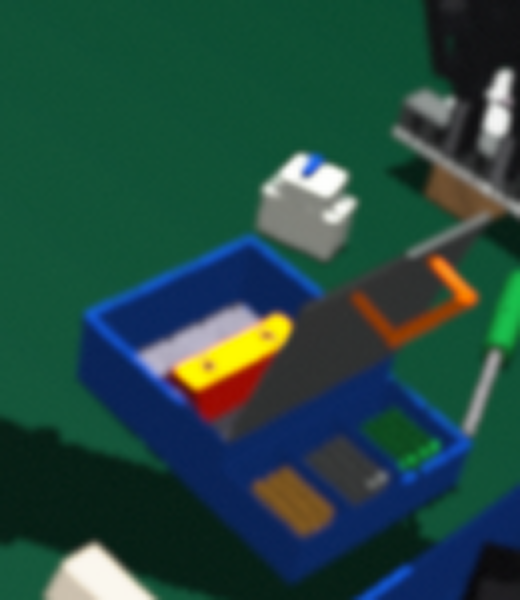

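The bar lies in the tier with its yellow face up (inserts at (208,366) and (267,335)), and the flap is still standing open. I'll descend to the handle again.

Emit:
send_rows --offset '[[0.019,-0.007,0.068],[0.019,-0.007,0.193],[0.019,-0.007,0.318],[0.019,-0.007,0.443],[0.019,-0.007,0.543],[0.019,-0.007,0.618],[0.019,-0.007,0.668],[0.019,-0.007,0.68]]' --dr '[[0,0,0],[0,0,0],[0,0,0],[0,0,0],[0,0,0],[0,0,0],[0,0,0],[0,0,0]]' --grip '[0.3,0.3,0.3,0.3,0.3,0.3,0.3,0.3]'

```text
time_s: 33.6
eef_pos: [0.6981, 0.2167, 0.1868]
ee_rot: [0.727, 0.686, -0.0, -0.0]
wrist_force: [-0.4, -1.5, 3.6]
gripper_width: 0.0254
gripper_force: 2.1
```

Emit:
send_rows --offset '[[0,0,0],[0,0,0],[0,0,0],[0,0,0],[0,0,0],[0,0,0],[0,0,0],[0,0,0]]' --dr '[[0,0,0],[0,0,0],[0,0,0],[0,0,0],[0,0,0],[0,0,0],[0,0,0],[0,0,0]]' --grip '[0,0,0,0,0,0,0,0]' --grip_force 20

```text
time_s: 34.6
eef_pos: [0.6984, 0.2167, 0.1874]
ee_rot: [0.727, 0.686, 0.0, -0.0]
wrist_force: [1.6, -0.6, 6.2]
gripper_width: 0.0089
gripper_force: 20.8
```

```bash
rm -f cmd.json; python3 - <<'E'
from h import *
rep((.699,.2165),-.057);print(state()['gripper_force'])
plan(arc(102,68));plan(arc(68,34));plan(arc(34,6))
E
```

```text
t 34.6 F [ 1.6 -0.6  6.2] q [-0.1   0.59 -0.44  1.48  0.26  1.13 -0.64] w 0.0089
x -0.6 b 0.2 z 187.4 tilt 0.0038967918717487215 side 0.02816427937720092 yaw -3.3043871927961073
20.760402381420135
offset [[0.0, -0.05, -0.024], [0.0, -0.102, -0.044], [0.0, -0.155, -0.06], [0.0, -0.21, -0.072], [0.0, -0.265, -0.08], [0.0, -0.32, -0.084], [0.0, -0.376, -0.084], [0.0, -0.431, -0.08]]
dr [[0.0, 0.0, 0.0], [0.0, 0.0, 0.0], [0.0, 0.0, 0.0], [0.0, 0.0, 0.0], [0.0, 0.0, 0.0], [0.0, 0.0, 0.0], [0.0, 0.0, 0.0], [0.0, 0.0, 0.0]]
offset [[0.0, -0.055, 0.008], [0.0, -0.109, 0.021], [0.0, -0.162, 0.037], [0.0, -0.214, 0.057], [0.0, -0.264, 0.082], [0.0, -0.312, 0.109], [0.0, -0.358, 0.14], [0.0, -0.402, 0.175]]
dr [[0.0, 0.0, 0.0], [0.0, 0.0, 0.0], [0.0, 0.0, 0.0], [0.0, 0.0, 0.0], [0.0, 0.0, 0.0], [0.0, 0.0, 0.0], [0.0, 0.0, 0.0], [0.0, 0.0, 0.0]]
offset [[0.0, -0.034, 0.031], [0.0, -0.066, 0.064], [0.0, -0.096, 0.098], [0.0, -0.123, 0.135], [0.0, -0.149, 0.173], [0.0, -0.172, 0.212], [0.0, -0.192, 0.253], [0.0, -0.211, 0.295]]
dr [[0.0, 0.0, 0.0], [0.0, 0.0, 0.0], [0.0, 0.0, 0.0], [0.0, 0.0, 0.0], [0.0, 0.0, 0.0], [0.0, 0.0, 0.0], [0.0, 0.0, 0.0], [0.0, 0.0, 0.0]]
```

```bash
rm -f cmd.json; python3 - <<'E'
from h import *
plan(arc(101,68,.145));plan(arc(68,36,.145));plan(arc(36,8,.145))
E
```

```text
offset [[0.0, -0.049, -0.022], [0.0, -0.1, -0.041], [0.0, -0.152, -0.056], [0.0, -0.205, -0.067], [0.0, -0.259, -0.075], [0.0, -0.313, -0.078], [0.0, -0.367, -0.078], [0.0, -0.421, -0.074]]
dr [[0.0, 0.0, 0.0], [0.0, 0.0, 0.0], [0.0, 0.0, 0.0], [0.0, 0.0, 0.0], [0.0, 0.0, 0.0], [0.0, 0.0, 0.0], [0.0, 0.0, 0.0], [0.0, 0.0, 0.0]]
offset [[0.0, -0.052, 0.008], [0.0, -0.103, 0.019], [0.0, -0.153, 0.034], [0.0, -0.203, 0.053], [0.0, -0.25, 0.075], [0.0, -0.296, 0.1], [0.0, -0.341, 0.128], [0.0, -0.383, 0.159]]
dr [[0.0, 0.0, 0.0], [0.0, 0.0, 0.0], [0.0, 0.0, 0.0], [0.0, 0.0, 0.0], [0.0, 0.0, 0.0], [0.0, 0.0, 0.0], [0.0, 0.0, 0.0], [0.0, 0.0, 0.0]]
offset [[0.0, -0.035, 0.03], [0.0, -0.068, 0.062], [0.0, -0.099, 0.095], [0.0, -0.128, 0.131], [0.0, -0.155, 0.168], [0.0, -0.18, 0.207], [0.0, -0.202, 0.247], [0.0, -0.221, 0.289]]
dr [[0.0, 0.0, 0.0], [0.0, 0.0, 0.0], [0.0, 0.0, 0.0], [0.0, 0.0, 0.0], [0.0, 0.0, 0.0], [0.0, 0.0, 0.0], [0.0, 0.0, 0.0], [0.0, 0.0, 0.0]]
```

Emit:
send_rows --offset '[[0.0,-0.049,-0.022],[0.0,-0.1,-0.041],[0.0,-0.152,-0.056],[0.0,-0.205,-0.067],[0.0,-0.259,-0.075],[0.0,-0.313,-0.078],[0.0,-0.367,-0.078],[0.0,-0.421,-0.074]]' --dr '[[0,0,0],[0,0,0],[0,0,0],[0,0,0],[0,0,0],[0,0,0],[0,0,0],[0,0,0]]' --grip '[0,0,0,0,0,0,0,0]'

```text
time_s: 35.6
eef_pos: [0.6141, 0.2213, 0.2024]
ee_rot: [0.727, 0.686, 0.0, 0.0]
wrist_force: [1.6, -1.2, 6.6]
gripper_width: 0.009
gripper_force: 21.8
```

Emit:
send_rows --offset '[[0.0,-0.052,0.008],[0.0,-0.103,0.019],[0.0,-0.153,0.034],[0.0,-0.203,0.053],[0.0,-0.25,0.075],[0.0,-0.296,0.1],[0.0,-0.341,0.128],[0.0,-0.383,0.159]]' --dr '[[0,0,0],[0,0,0],[0,0,0],[0,0,0],[0,0,0],[0,0,0],[0,0,0],[0,0,0]]' --grip '[0,0,0,0,0,0,0,0]'

```text
time_s: 36.6
eef_pos: [0.5365, 0.2255, 0.1701]
ee_rot: [0.727, 0.686, -0.001, -0.0]
wrist_force: [-3.0, -2.0, 8.7]
gripper_width: 0.009
gripper_force: 23.3
```

Emit:
send_rows --offset '[[0.0,-0.035,0.03],[0.0,-0.068,0.062],[0.0,-0.099,0.095],[0.0,-0.128,0.131],[0.0,-0.155,0.168],[0.0,-0.18,0.207],[0.0,-0.202,0.247],[0.0,-0.221,0.289]]' --dr '[[0,0,0],[0,0,0],[0,0,0],[0,0,0],[0,0,0],[0,0,0],[0,0,0],[0,0,0]]' --grip '[0,0,0,0,0,0,0,0]'

```text
time_s: 37.6
eef_pos: [0.4909, 0.2279, 0.1115]
ee_rot: [0.727, 0.687, -0.002, -0.001]
wrist_force: [-12.0, -1.0, 6.8]
gripper_width: 0.0089
gripper_force: 24.2
```

```bash
rm -f cmd.json; python3 - <<'E'
from h import *
rep((.4866,.2277),-.057);print(state()['gripper_force'])
plan(arc(8,0,.145,n=6))
E
```

```text
t 37.6 F [-12.   -1.    6.8] q [-0.15  0.4  -0.49  1.99  0.25  0.82 -0.84] w 0.0089
x 4.3 b 0.5 z 111.5 tilt -0.25542589529407667 side -0.1120631984158286 yaw -3.2636965007693552
24.240238666534424
offset [[0.0, -0.007, 0.016], [0.0, -0.013, 0.032], [0.0, -0.019, 0.049], [0.0, -0.025, 0.066], [0.0, -0.03, 0.082], [0.0, -0.034, 0.099], [0.0, -0.034, 0.099], [0.0, -0.034, 0.099]]
dr [[0.0, 0.0, 0.0], [0.0, 0.0, 0.0], [0.0, 0.0, 0.0], [0.0, 0.0, 0.0], [0.0, 0.0, 0.0], [0.0, 0.0, 0.0], [0.0, 0.0, 0.0], [0.0, 0.0, 0.0]]
```

Emit:
send_rows --offset '[[0.0,-0.003,0.016],[0.0,-0.007,0.032],[0.0,-0.012,0.049],[0.0,-0.016,0.066],[0.0,-0.02,0.082],[0.0,-0.024,0.095],[0.0,-0.024,0.095],[0.0,-0.024,0.095]]' --dr '[[0,0,0],[0,0,0],[0,0,0],[0,0,0],[0,0,0],[0,0,0],[0,0,0],[0,0,0]]' --grip '[0,0,0,0,0,0,0,0]'

```text
time_s: 38.6
eef_pos: [0.4835, 0.2282, 0.0917]
ee_rot: [0.727, 0.687, -0.004, -0.002]
wrist_force: [-24.7, 0.3, 5.1]
gripper_width: 0.0092
gripper_force: 24.9
```

```bash
rm -f cmd.json; python3 - <<'E'
from h import *
rep((.4866,.2277),-.057);print(state()['gripper_force'])
E
```

```text
t 38.6 F [-24.7   0.3   5.1] q [-0.16  0.42 -0.49  2.01  0.27  0.78 -0.86] w 0.0092
x -3.1 b 0.3 z 91.7 tilt -0.5069478994847816 side -0.1996804852847722 yaw -3.1957857930583726
24.890238493680954
```

Emit:
send_rows --offset '[[0,-0.02,0],[0,-0.02,0],[0,-0.02,0],[0,-0.02,0],[0,-0.02,0],[0,-0.02,-0.1],[0,-0.02,-0.25],[0,-0.02,-0.4]]' --dr '[[0,0,0],[0,0,0],[0,0,0],[0,0,0],[0,0,0],[0,0,0],[0,0,0],[0,0,0]]' --grip '[1,1,1,1,1,1,1,1]'

```text
time_s: 39.6
eef_pos: [0.4844, 0.2289, 0.174]
ee_rot: [0.727, 0.686, -0.0, -0.001]
wrist_force: [0.2, -1.2, 0.4]
gripper_width: 0.0857
gripper_force: 0.0
```

```bash
rm -f cmd.json; python3 - <<'E'
from h import *
rep((.4866,.2277),-.057)
im=read_camera('scene');cv2.imwrite('pics/e_raw.png',im[:,:,::-1])
o=cv2.imread('pics/scene0_raw.png').astype(int);n=im[:,:,::-1].astype(int)
# edges of flap: compare with first picture along far flap edge
def mod(th,Q):
    c,s=np.cos(-.057),np.sin(-.057);q=np.array(Q,float);X=q[:,0]*np.cos(th)+q[:,2]*np.sin(th);Z=-q[:,0]*np.sin(th)+q[:,2]*np.cos(th)
    return np.c_[.631+X*c-q[:,1]*s,.2155+X*s+q[:,1]*c,.071+Z]
for th in(0,.03,.06):print(th,proj('scene',mod(th,[[-.16,-.086,0.0025],[-.145,-.03,.042]])).round(1).tolist())
# orange centroid
def org(a):
    h=cv2.cvtColor(a.astype(np.uint8),cv2.COLOR_BGR2HSV)[140:165,300:335];m=(h[...,0]>4)&(h[...,0]<18)&(h[...,1]>150);v,u=np.nonzero(m);return len(u),u.mean()+300,v.mean()+140,u.min()+300
print(org(o),org(n))
A=o[165:190,280:310].astype(np.float32).mean(2);B=n[165:190,280:310].astype(np.float32).mean(2)
print(cv2.phaseCorrelate(A,B),abs(A-B).mean())
E
```

```text
t 39.6 F [ 0.2 -1.2  0.4] q [-0.12  0.31 -0.52  1.95  0.19  0.93 -0.79] w 0.0857
x -2.2 b 1.1 z 174.0 tilt -0.0746394534071124 side 0.007222037394889125 yaw -3.299869601237991
0 [[292.5, 167.8], [311.5, 154.0]]
0.03 [[292.7, 166.6], [311.9, 153.2]]
0.06 [[292.9, 165.5], [312.4, 152.3]]
(110, np.float64(318.44545454545454), np.float64(147.9), np.int64(308)) (99, np.float64(316.2828282828283), np.float64(151.6060606060606), np.int64(307))
((0.37719304486087957, -8.588618772896396), 0.10480179067452748) 27.771557
```

I can't tell from this one if the flap is fully shut, because the arm's shadow is in the way. I'll shut the fingers and press the handle down gently, then compare with the arm clear.

Emit:
send_rows --offset '[[0,0.012,0],[0,0.012,0],[0,0.012,0],[0,0.012,0.05],[0,0.012,0.12],[0,0.012,0.19],[0,0.012,0.24],[0,0.012,0.26]]' --dr '[[0,0,0],[0,0,0],[0,0,0],[0,0,0],[0,0,0],[0,0,0],[0,0,0],[0,0,0]]' --grip '[0,0,0,0,0,0,0,0]'

```text
time_s: 40.65
eef_pos: [0.4866, 0.2287, 0.1203]
ee_rot: [0.727, 0.686, -0.001, -0.001]
wrist_force: [-1.0, 0.4, 0.8]
gripper_width: 0.0002
gripper_force: 0.5
```

Emit:
send_rows --offset '[[0,0,0.005],[0,0,0.01],[0,0,0.015],[0,0,0.02],[0,0,0.025],[0,0,0.03],[0,0,0.035],[0,0,0.035]]' --dr '[[0,0,0],[0,0,0],[0,0,0],[0,0,0],[0,0,0],[0,0,0],[0,0,0],[0,0,0]]' --grip '[0,0,0,0,0,0,0,0]'

```text
time_s: 41.65
eef_pos: [0.4871, 0.229, 0.1153]
ee_rot: [0.727, 0.686, -0.0, -0.0]
wrist_force: [-7.3, -3.7, 24.1]
gripper_width: 0.0001
gripper_force: 11.8
```

A 24 N press stopped at z = 115.3 mm, and the shut handle's top is at 116 mm, so the flap is fully closed. I'll go up and away.

Emit:
send_rows --offset '[[0,0,-0.05],[0,0,-0.2],[0,0,-0.4],[0.1,0,-0.6],[0.3,-0.1,-0.7],[0.5,-0.2,-0.75],[0.7,-0.3,-0.75],[0.9,-0.4,-0.75]]' --dr '[[0,0,0],[0,0,0],[0,0,0],[0,0,0],[0,0,0],[0,0,0],[0,0,0],[0,0,0]]' --grip '[0,0,0,0,0,0,0,0]'

```text
time_s: 42.65
eef_pos: [0.417, 0.4142, 0.2647]
ee_rot: [0.727, 0.686, 0.0, -0.0]
wrist_force: [1.1, -0.3, -0.2]
gripper_width: -0.0002
gripper_force: 0.0
```

Emit:
send_rows --offset '[[0.1,-0.08,0],[0.25,-0.2,0],[0.4,-0.3,0],[0.6,-0.4,0],[0.7,-0.5,0],[0.7,-0.5,0],[0.7,-0.5,0],[0.7,-0.5,0]]' --dr '[[0,0,0],[0,0,0],[0,0,0],[0,0,0],[0,0,0],[0,0,0],[0,0,0],[0,0,0]]' --grip '[0,0,0,0,0,0,0,0]'

```text
time_s: 43.65
eef_pos: [0.3268, 0.5578, 0.2645]
ee_rot: [0.728, 0.686, -0.0, -0.0]
wrist_force: [0.3, 0.1, 0.4]
gripper_width: -0.0003
gripper_force: 0.0
```

```bash
python3 - <<'E'
from h import *
rep()
for n,(x,y,w,h) in dict(scene=(285,135,105,95),top=(140,105,92,105)).items():
    o=cv2.imread(f'pics/{n}0_raw.png');a=read_camera(n)[:,:,::-1]
    d=np.abs(o.astype(int)-a).max(2)[y:y+h,x:x+w];print(n,d.mean(),(d>40).sum(),d.size)
    f=lambda i:(lambda q:(len(q[0]),np.mean(q[1]),np.mean(q[0])))(np.nonzero((lambda g:(g[...,0]>4)&(g[...,0]<18)&(g[...,1]>150)&(g[...,2]>90))(cv2.cvtColor(np.ascontiguousarray(i[y:y+h,x:x+w]),cv2.COLOR_BGR2HSV))))
    print(f(o),f(a))
E
```

```text
t 43.65 F [0.3 0.1 0.4] q [-0.66  0.43 -0.65  1.6   0.27  1.21 -1.42] w -0.0003
x -479.1 b 620.2 z 264.5 tilt -0.018417135050290332 side -0.01560904736281879 yaw -3.39161928420278
scene 11.11548872180451 1297 9975
(121, np.float64(35.66942148760331), np.float64(18.826446280991735)) (151, np.float64(33.47019867549669), np.float64(20.211920529801326))
top 11.824741200828157 454 9660
(95, np.float64(35.77894736842105), np.float64(81.54736842105264)) (87, np.float64(36.252873563218394), np.float64(84.49425287356321))
```

```bash
python3 - <<'E'
from h import *
im={n:read_camera(n)[:,:,::-1] for n in('top','scene')}
for n,(x,y,w,h) in dict(top=(165,110,66,32),scene=(330,185,55,45)).items():
    o=cv2.imread(f'pics/{n}0_raw.png')
    g=lambda i:cv2.cvtColor(np.ascontiguousarray(i[y:y+h,x:x+w]),cv2.COLOR_BGR2GRAY).astype(np.float32)
    print(n,'bay shift',cv2.phaseCorrelate(g(o),g(im[n]),cv2.createHanningWindow((w,h),cv2.CV_32F)))
H=lambda th,hx:[[hx+np.cos(-.057)*(-.145*np.cos(th)+.04*np.sin(th)),.2155+.0083,.071+.145*np.sin(th)+.04*np.cos(th)+.003]]
for th in(0,.05,.1,.14):print(th,proj('top',H(th,.6297))-[140,105],proj('scene',H(th,.6297))-[285,135])
E
```

```text
top bay shift ((-0.06938027051267426, -0.04154785120099902), 0.9778248489730887)
scene bay shift ((-0.05009592517277994, 0.5037534846099554), 0.950637018415663)
0 [[35.29748784 82.80880719]] [[33.82112258 15.07391301]]
0.05 [[34.91227337 81.36714671]] [[34.6401561  13.61195499]]
0.1 [[34.55609621 79.78411901]] [[35.54519253 12.2271685 ]]
0.14 [[34.29315421 78.41741538]] [[36.33070567 11.17783721]]
```

The case hasn't moved, and the handle now sits lower than at the start. With the press-stop height, that confirms the flap is shut.

```bash
python3 -c "
from station import *
print(sign_off())"
```

```text
the job is handed in; nothing more can be done
None
```

The job is handed in at about 44 s of the 72 s limit: the flap was opened, the bar was rolled twice to yellow-up and laid in the lower tier, and the flap was shut and let go. I judged the flap shut from a 24 N press on the handle that stopped at its shut height, not from a final picture.

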